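# Load the two-roll tape stand

## Task

Load the sprung tape stand: pull its tailstock back by the knob until the catch holds it, then hang both rolls of tape from the cradle on the spindle, the wide one first, against the headstock, and the narrow one outside it. Then press the catch tab and let the spring close the tailstock, so that it pushes the rolls home and clamps them. Leave the other things on the table alone.

Things in the scene. Friction and masses are not known exactly. Their poses are not given: they have to be found in the camera images.
- stand: Tape stand, fixed, maybe turned a little: grey bed plate 150 x 346 mm, 14 mm high. Origin on the table under the middle of its length, below the spindle axis; own y runs along the spindle from headstock (robot's right) to free end, x away from the robot. Headstock 92 mm wide, top 112 mm above the table. A tear bar (top 53 mm) lies 80 mm in front of the axis, the catch at the front of the +y end.
- spindle_root (a point): Where the spindle axis leaves the headstock's stop face (which looks to +y), 88 mm above the table; axes as the stand. The spindle, a level steel bar of 42 mm diameter, runs 118 mm along +y from here. Home: centre of the wide roll 25 mm along +y from here, of the narrow roll 69 mm. A hanging roll's centre is 12 to 17 mm below the axis.
- spindle_tip (a point): Free end of the spindle, on its axis; the last 12 mm before it taper to 26 mm diameter. When let go, a roll may lie anywhere along the spindle with its centre over the 42 mm part: the closing tailstock pushes both rolls home, so a finger's gap may be left between them.
- tailstock_knob (a point): Middle of the height of the black round knob on top of the tailstock: 26 mm diameter, 26 mm high (top 167 mm above the table), on a 12 mm stem; moves with the tailstock. Right below it is the aluminium tailstock plate (86 mm wide, 10 mm thick, top 124 mm, bored to pass over the spindle), whose pressing face lies 6 mm from the knob's axis on the headstock side.
- tailstock (a joint): Travel of the tailstock along the stand's +y, m: 0 shut with no rolls, 0.140 end of its way. A spring pulls it shut with 4 to 7 N, a damper slows it (25 N per m/s). Pulled beyond about 0.134 the catch drops behind its pin and, let go, holds it at about 0.133, the pressing face then 84 mm beyond the spindle's tip. Clamping both rolls it stands at 0.019.
- catch_tab (a point): Middle of the upper face of the ribbed black thumb tab of the catch, 34 x 30 mm, 67 mm above the table, free from above; axes as the stand when not pressed. Pressing it straight down by 6 to 11 mm (about 3 to 6 N) lifts the catch's tooth from the pin and lets the tailstock go.
- catch (a joint): Angle of the catch, rad: 0 at rest (spring returns it), 0.32 tab fully pressed (about 12 mm down). It lets go of the tailstock above about 0.13, with the tab about 5 mm down.
- wide_roll_centre (a point): Centre of the wide roll of paper tape: 90 mm diameter, 50 mm wide, hole 72 mm, wall 7 to 9 mm. Own z along the roll's axis. Starts on edge in the cradle, centre 58 mm above the table. Grip it from above across its width, by its two flat sides; carried with its centre at the height of the spindle axis, fingertips 14 mm below its top pass clear of spindle and headstock.
- wide_roll: The wide roll itself, 0.08 to 0.17 kg; origin in the middle of one flat side, z along the roll's axis.
- narrow_roll_centre (a point): The same for the narrow roll: 90 mm diameter, 38 mm wide, hole of 72 mm diameter.
- narrow_roll: The narrow roll itself, 0.08 to 0.17 kg; origin in the middle of one flat side, z along the roll's axis.
- cradle: Low wooden cradle, fixed: board 104 x 226 mm with two round rails along its own y and end boards 34 mm high. Origin under its centre. The rolls stand in it on edge, axes along its y, either roll at either end, at least 45 mm of room between them; their tops stand 69 mm higher than the end boards.
- glue_bottle: Bystander: small white glue bottle with a long nozzle, 46 mm diameter, 144 mm tall, standing; origin under it.
- marker: Bystander: black marker pen, 136 mm, lying at the front right of the table.
- tweezers: Bystander: steel tweezers, 115 mm, lying in front of the cradle.
- blade_case: Bystander: small flat plastic blade case, 92 x 30 x 17 mm, lying behind the cradle.
Things that resemble listed ones, but are neither listed nor needed, are in the scene too. What is shaped like the wide_roll but green is not meant. What is shaped like the narrow_roll but orange is not meant.

How it is judged (in metres and radians):
On the way, in this order (a step that is already met when the one before it is completed fails the run):
1. the tailstock is pulled back and, let go, is held there by the catch (value of joint tailstock above 0.126 m and contact force between the fingers and tailstock below 0.2 N), for 0.3 s.
2. with the tailstock still held back, the wide roll hangs on the spindle, let go (value of joint tailstock above 0.126 m and x of wide_roll_centre in the frame of spindle_root between -0.016 and 0.016 m and z of wide_roll_centre in the frame of spindle_root between -0.024 and 0.012 m and y of wide_roll_centre in the frame of spindle_root between 0 and 0.09 m and angle between the z axis of wide_roll and the y axis of stand, either way round below 0.12 rad and contact force between the fingers and wide_roll below 0.2 N), for 0.3 s.
3. with the tailstock still held back, the narrow roll hangs on the spindle outside the wide one, let go (value of joint tailstock above 0.126 m and x of wide_roll_centre in the frame of spindle_root between -0.016 and 0.016 m and z of wide_roll_centre in the frame of spindle_root between -0.024 and 0.012 m and y of wide_roll_centre in the frame of spindle_root between 0 and 0.075 m and angle between the z axis of each of wide_roll, narrow_roll and the y axis of stand, either way round below 0.12 rad and x of narrow_roll_centre in the frame of spindle_root between -0.016 and 0.016 m and z of narrow_roll_centre in the frame of spindle_root between -0.024 and 0.012 m and y of narrow_roll_centre in the frame of spindle_root between 0.05 and 0.106 m and contact force between the fingers and narrow_roll below 0.2 N), for 0.3 s.
At the end, for the whole second after the job is handed in: Both rolls hang on the spindle at rest, axes along it within 0.12 rad, the wide one home against the headstock (centre 21 to 29 mm from the stop face), the narrow one against it (centre 64 to 74 mm), the catch back at rest (under 0.04 rad) and the tailstock closed on them (joint 0.012 to 0.026) (value of joint tailstock between 0.012 and 0.026 m and value of joint catch below 0.04 rad and x of wide_roll_centre in the frame of spindle_root between -0.016 and 0.016 m and z of wide_roll_centre in the frame of spindle_root between -0.024 and 0.012 m and y of wide_roll_centre in the frame of spindle_root between 0.021 and 0.029 m and angle between the z axis of each of wide_roll, narrow_roll and the y axis of stand, either way round below 0.12 rad and x of narrow_roll_centre in the frame of spindle_root between -0.016 and 0.016 m and z of narrow_roll_centre in the frame of spindle_root between -0.024 and 0.012 m and y of narrow_roll_centre in the frame of spindle_root between 0.064 and 0.074 m and linear speed of each of wide_roll, narrow_roll below 0.02 m/s); the robot touches nothing.
It fails at once if another thing on the table is pushed more than 30 mm or knocked over (distance of any of glue_bottle, marker, tweezers, blade_case from where it was at the start of the episode above 0.03 m or angle between glue_bottle's own z axis and vertical above 0.5 rad).
It also fails if it takes over 70 s, if anything falls off the work surface, if the arm or the gripper's body presses on something with over 40 N, if the wrist force passes 120 N, or if a joint passes its speed limit or range.

## Robot

A 7-joint arm with a two-finger parallel gripper is mounted at the origin on a cart in front of the work surface, level with it; the furniture and walls round the work are solid. World frame = base frame: x ahead of the robot, y to its left, z up, the work surface at z = 0. Lengths are in m, angles in degrees, forces in N, time in s.
With the tool pointing down it reaches from about 0.425 to 0.875 m from the base axis. Payload 4.7 kg.
Tool frame: the origin (TCP) lies at the very end of the fingers, on their centre line; the grasp point (between the pads) lies 19 mm behind it; z points along the fingers, y is the direction in which the jaws open and shut (so a half turn about z gives the same grasp; the last joint's range is limited). The gripper opens to 87 mm and grips with 3 to 60 N. Pads are 19 mm wide; open, the fingers measure 117 mm over their backs; the gripper's body (75 mm by 190 mm) begins 51 mm behind the grasp point.
Start: joints at [-64.051, 18.392, -4.016, 83.108, 1.295, 78.541, -3.26], TCP at [0.276, 0.588, 0.199] pointing down, gripper open.
Joint ranges: [-163.93, 163.93], [-17.29, 119.83], [-79.2, 71.16], [3.27, 140.29], [-89.18, 269.18], [5.43, 117.66], [-154.24, 154.24]. Speed limits (degrees/s): [147.25, 147.25, 180, 180, 180, 180, 180].

## Interface

Orientations are given as [roll, pitch, yaw] about the fixed x, y, z axes, in that order (R = Rz(yaw) Ry(pitch) Rx(roll)).
In Python, from cell import * gives the robot as it stands.
- The arm moves only by the tool arm_command, never from a script. Its argument "targets" is a list that holds one entry, the list of rows, each a list of 7 numbers: the shift along the tool's x, y, z in m, then the turn, a rotation vector about the tool's x, y, z in degrees, then the gripper's target within -1 to 1 (shut at 1, half-way at 0, fully open at -1). In form: [[[tx, ty, tz, rx, ry, rz, claw], ...]]. A call has 1 to 10 rows; each row is the pose to reach, as a shift and turn from the pose commanded when the call began, along the tool's axes at that moment; what a row does not reach only later rows make up. A row lasts 1/10 s, in which the tool goes at most 50 mm and 8.59 degrees, less where a joint would pass 70% of its speed; a pose out of reach is approached as far as the arm can. A call with a gripper value outside its range is refused whole. The fingers move at their own pace and stop on an object; "newtons" is the grip in N (left out, the last holds). Time passes only in rows, so rows that repeat a pose let the fingers close. It gives the time, the measured TCP pose, the force and the opening at its end, in the units of the state.
- get_obs(): the state, without advancing time (a new reading comes with each control period).
- read_camera(name): name is "scene" or "top" or "wrist"; returns a dict with "img" (420x560x3 uint8, red, green, blue), "z_map" (420x560 float32, m along the optical axis (not along the pixel's ray), 0 where there is no reading), "K" (3x3 intrinsics, pixels), "origin" and "attitude" of the camera in the world. Camera axes: x right, y down, z forward; pixel columns grow to the right and rows downward; lengths in m; the calibration is good to about 2 mm. The wrist camera is an equidistant fisheye: a pixel r from the principal point sees the ray r / f radians off the axis. A picture is of the moment at which its call begins.
- sign_off(): hands the job in, once; it reports no verdict.
Trained networks look in the newest picture that a camera, given by its name, has taken for a name from the list of things; names that differ only in an ending like _2 or _b are one class to them, and where a whole thing is asked for, a point or a joint stands for the part that bears it (a point fixed in the world has none). Each returns a list of dicts, best first, with "conf" (0 to 1); they miss things now and then, are a little off and sometimes report something else, mostly with a low value. They report only what shows in the picture. A call takes as long as a camera call. They do not tell look-alikes from the thing itself.
- search_frame(thing, camera): "position" ([column, row] in pixels, amid what is visible of it).
The state is a dict: "time_s": time; "qpos": joint angles; "joint_velocities": joint speeds; "effort": joint torques, N m; "tool_pos": TCP position; "tool_rot": TCP orientation; "force": force on the tool from outside, world axes, zero at the start; "wrist_torque": the same for the moment, N m; "grip_width": finger opening in m.
Only numpy, scipy, OpenCV 4.12 (cv2) and the standard library are available. Lean on these libraries where they do the work, as an engineer would, in place of code of your own. Each camera call takes 0.05 s, during which the arm holds its last target.

## Working session

There is one attempt and no reset: what is moved stays moved. The work goes in short steps, Python scripts to look and compute and a tool call to move; the robot and the scene stay as the last step left them, time stands still between calls to the robot, and variables do not carry over. Pictures are saved under pics/ and viewed, and the job is handed in when it is done.

Besides the shell and the picture viewer there is one more tool, called after "Emit:" by a JSON object that holds its "name" and its "arguments", one argument or row to a line. arm_command: Moves the arm, as the interface text tells. Its arguments: {"type":"object","properties":{"targets":{"type":"array","items":{"type":"array","items":{"type":"array","items":{"type":"number"}}}},"newtons":{"type":"number"}},"required":["targets"]}

```bash
mkdir -p pics; ls; python3 - <<'E'
from cell import *
import cv2
o=get_obs(); print(o)
for n in ("scene","top","wrist"):
    d=read_camera(n); cv2.imwrite(f"pics/{n}0.png",d["img"][:,:,::-1]); print(n,d["K"],d["origin"],d["attitude"])
E
```

```text
pics
{'time_s': 0.0, 'qpos': array([-64.05240397,  18.43956012,  -4.01550959,  83.17362478,
         1.29505333,  78.54141822,  -3.25956922]), 'joint_velocities': array([ 0.00358205, -0.05224473, -0.01016803, -0.02256829, -0.05438824,
        0.06508942,  0.01593502]), 'effort': array([-7.92085621e-05, -4.91299760e+01, -4.03940929e-01, -3.12528670e+01,
       -6.38210122e-02,  4.38462349e-02,  1.83838997e-04]), 'tool_pos': array([0.27593464, 0.5878686 , 0.19806708]), 'tool_rot': array([-1.79890642e+02,  5.78353340e-03,  1.54862552e+02]), 'force': array([-0.42374169,  1.30336354, -0.38523674]), 'wrist_torque': array([ 0.03361006, -0.00670013,  0.04567092]), 'grip_width': 0.08693231080717258}
scene [[473.92665653   0.         267.84878701]
 [  0.         473.92665653 209.25005176]
 [  0.           0.           1.        ]] [-0.02254431 -0.88250443  1.20778072] [-1.35590832e+02  8.58189722e-02 -2.89929375e+01]
top [[434.95047611   0.         287.23003922]
 [  0.         434.95047611 204.90198206]
 [  0.           0.           1.        ]] [0.37020797 0.0705861  1.37025537] [-1.74136327e+02  1.43323123e-01 -9.01100626e+01]
wrist [[325.1922621    0.         280.42286659]
 [  0.         325.1922621  210.09490163]
 [  0.           0.           1.        ]] [0.21534466 0.61703082 0.38417548] [1.65456862e+02 9.86264636e-02 6.48270643e+01]
```

View pics/scene0.png

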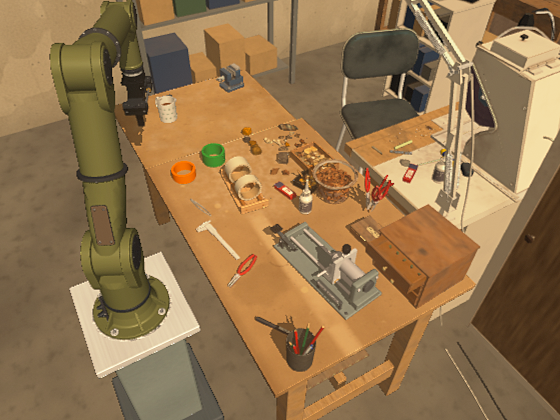

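View pics/top0.png

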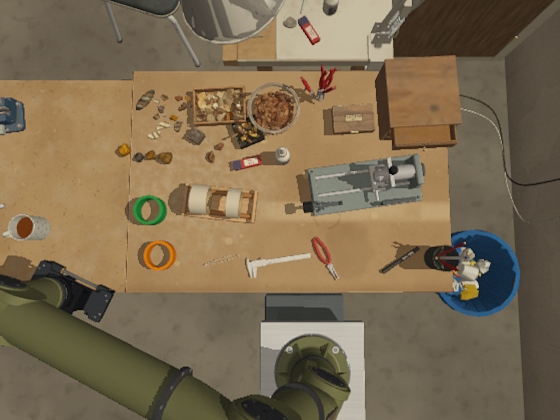

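```bash
cat > h.py <<'E'
from cell import *
import cv2, numpy as np
from scipy.spatial.transform import Rotation as R
def pt(d,u,v,z=None):
    """pixel -> world; z: plane height if given else depth"""
    K=d["K"]; Rm=R.from_euler('xyz',d["attitude"],degrees=True).as_matrix(); o=np.array(d["origin"])
    r=Rm@np.array([(u-K[0,2])/K[0,0],(v-K[1,2])/K[1,1],1.])
    if z is None:
        return o+r*d["z_map"][int(round(v)),int(round(u))]
    return o+r*(z-o[2])/r[2]
def cloud(d):
    K=d["K"]; Rm=R.from_euler('xyz',d["attitude"],degrees=True).as_matrix(); o=np.array(d["origin"])
    v,u=np.mgrid[0:420,0:560]; z=d["z_map"]
    P=np.stack([(u-K[0,2])/K[0,0]*z,(v-K[1,2])/K[1,1]*z,z],-1)
    return P@Rm.T+o
E
python3 - <<'E'
from h import *
for n in ("scene","top"):
    d=read_camera(n)
    for t in ["stand","tailstock_knob","catch_tab","spindle_tip","spindle_root","wide_roll","narrow_roll","wide_roll_centre","narrow_roll_centre","cradle","glue_bottle","marker","tweezers","blade_case"]:
        for r in search_frame(t,n)[:3]:
            u,v=r["position"]; print(n,t,np.round([u,v],0),round(r["conf"],2),np.round(pt(d,u,v),3))
E
```

```text
scene stand [330. 268.] 0.8 [ 0.561 -0.213  0.069]
scene catch_tab [279. 236.] 0.66 [ 0.523  0.025 -0.001]
scene spindle_tip [330. 270.] 0.67 [ 0.561 -0.212  0.056]
scene spindle_tip [237. 169.] 0.56 [0.545 0.387 0.014]
scene spindle_root [327. 271.] 0.84 [ 0.559 -0.203  0.043]
scene spindle_root [279. 234.] 0.58 [ 0.499 -0.013  0.061]
scene wide_roll [237. 169.] 0.91 [0.543 0.389 0.014]
scene wide_roll [214. 158.] 0.73 [0.482 0.461 0.038]
scene narrow_roll [249. 190.] 0.96 [0.53  0.263 0.012]
scene narrow_roll [179. 170.] 0.7 [0.351 0.505 0.003]
scene narrow_roll [329. 267.] 0.32 [ 0.559 -0.207  0.068]
scene wide_roll_centre [236. 169.] 0.85 [0.538 0.387 0.016]
scene wide_roll_centre [214. 153.] 0.77 [0.513 0.533 0.004]
scene narrow_roll_centre [247. 183.] 0.92 [0.501 0.216 0.099]
scene narrow_roll_centre [182. 177.] 0.81 [0.337 0.425 0.035]
scene narrow_roll_centre [195. 207.] 0.66 [0.327 0.289 0.002]
scene cradle [241. 199.] 0.61 [0.477 0.216 0.031]
scene glue_bottle [308. 204.] 0.86 [0.659 0.068 0.05 ]
scene marker [271. 324.] 0.71 [ 0.328 -0.264  0.012]
scene tweezers [306. 200.
[... 471 characters left out ...]
_roll [149. 254.] 0.94 [0.357 0.503 0.011]
top narrow_roll [234. 201.] 0.92 [0.512 0.231 0.1  ]
top wide_roll_centre [139. 207.] 0.78 [0.502 0.535 0.027]
top wide_roll_centre [197. 200.] 0.63 [0.517 0.339 0.1  ]
top narrow_roll_centre [220. 206.] 0.67 [0.507 0.286 0.014]
top narrow_roll_centre [236. 204.] 0.66 [0.503 0.225 0.099]
top narrow_roll_centre [148. 260.] 0.64 [0.339 0.5   0.03 ]
top cradle [223. 210.] 0.93 [0.493 0.276 0.012]
top glue_bottle [284. 152.] 0.65 [0.657 0.081 0.105]
top marker [403. 261.] 0.68 [ 0.333 -0.286  0.002]
top tweezers [315. 206.] 0.17 [ 0.501 -0.01   0.065]
top blade_case [199. 199.] 0.63 [0.519 0.332 0.102]
top blade_case [243. 163.] 0.53 [0.643 0.213 0.017]
```

Scene: the white rolls are in the cradle at top (200,200) and (234,202). The look-alikes are green at (150,210) and orange at (159,254). The stand is at (365,185), with its knob near (393,171) and the catch tab at about (308,208). The choice is the white rolls in the cradle. Next is a close crop plus depth geometry.

```bash
python3 - <<'E'
from h import *
d=read_camera("top"); P=cloud(d); np.save("P0.npy",P)
im=d["img"][:,:,::-1]
a=cv2.resize(im[140:230,290:440],None,fx=5,fy=5,interpolation=cv2.INTER_CUBIC)
b=cv2.resize(im[160:260,120:270],None,fx=5,fy=5,interpolation=cv2.INTER_CUBIC)
cv2.imwrite("pics/a1.png",a);cv2.imwrite("pics/b1.png",b)
def seg(name,zl,zh,x0,x1,y0,y1):
    m=(P[...,2]>zl)&(P[...,2]<zh)&(P[...,0]>x0)&(P[...,0]<x1)&(P[...,1]>y0)&(P[...,1]<y1)
    q=P[m]
    if len(q)<4: print(name,len(q));return
    r=cv2.minAreaRect(q[:,:2].astype(np.float32)*1000)
    print(name,len(q),"mean",np.round(q.mean(0),4),"rect c",np.round(r[0],1),"size",np.round(r[1],1),"ang",round(r[2],2),"min",np.round(q.min(0),3),"max",np.round(q.max(0),3))
seg("bed",0.006,0.022,.42,.75,-.5,.1)
seg("headtop",0.104,0.118,.4,.75,-.4,-.2)
seg("tailplate",0.119,0.130,.4,.75,-.4,0)
seg("knob",0.155,0.175,.4,.75,-.4,0)
seg("tab",0.061,0.073,.45,.53,-.05,.1)
seg("spindle top",0.100,0.118,.5,.66,-.22,.0)
seg("rollsW",0.095,0.11,.4,.62,.28,.4)
seg("rollsN",0.095,0.11,.4,.62,.15,.28)
seg("endboards",0.028,0.04,.4,.62,.1,.45)
E
```

```text
bed 3196 mean [ 0.5719 -0.1491  0.0132] rect c [ 584.7 -167.4] size [328.7 534.9] ang 0.49 min [ 0.421 -0.436  0.006] max [0.75  0.1   0.022]
headtop 1280 mean [ 0.6687 -0.3045  0.112 ] rect c [ 645.9 -300.1] size [193.6 193.7] ang 86.1 min [ 0.554 -0.4    0.104] max [ 0.748 -0.2    0.118]
tailplate 180 mean [ 0.6466 -0.2595  0.1235] rect c [ 650.4 -307.6] size [180.1 194.4] ang 88.84 min [ 0.555 -0.399  0.119] max [ 0.749 -0.217  0.13 ]
knob 754 mean [ 0.719  -0.2976  0.1636] rect c [ 666.9 -306.4] size [166.1 186.5] ang 0.09 min [ 0.584 -0.4    0.155] max [ 0.75  -0.213  0.173]
tab 111 mean [0.5005 0.009  0.0655] rect c [502.3   2.1] size [33.5 47.2] ang 11.91 min [ 0.483 -0.022  0.061] max [0.516 0.026 0.072]
spindle top 127 mean [ 0.5952 -0.2041  0.1058] rect c [ 602. -212.] size [37.9 62.9] ang 49.65 min [ 0.574 -0.22   0.1  ] max [ 0.638 -0.183  0.114]
rollsW 285 mean [0.5238 0.3362 0.1005] rect c [523.4 337.1] size [51.6 55. ] ang 84.7 min [0.495 0.31  0.095] max [0.552 0.363 0.109]
rollsN 206 mean [0.513  0.2351 0.1005] rect c [514.4 234. ] size [38.5 56.6] ang 88.9 min [0.486 0.215 0.095] max [0.543 0.254 0.109]
endboards 269 mean [0.5185 0.2816 0.0327] rect c [518.6 283.6] size [225.3 103.4] ang 83.57 min [0.455 0.167 0.028] max [0.58  0.4   0.039]
```

View pics/a1.png

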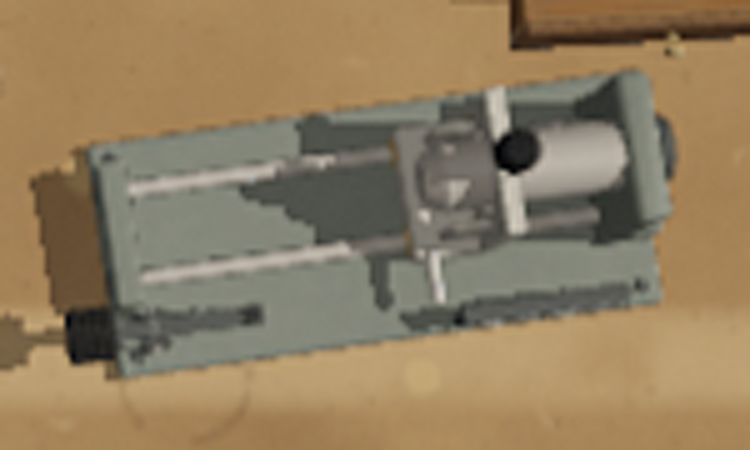

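View pics/b1.png

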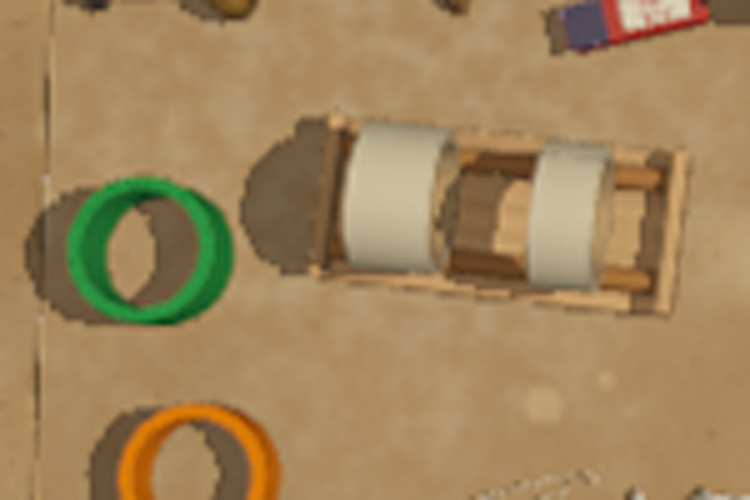

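```bash
python3 - <<'E'
from h import *
P=np.load("P0.npy")
Q=P[140:225,285:440].reshape(-1,3)
def sub(zl,zh,x0=.0,x1=1,y0=-1,y1=1):
    m=(Q[:,2]>zl)&(Q[:,2]<zh)&(Q[:,0]>x0)&(Q[:,0]<x1)&(Q[:,1]>y0)&(Q[:,1]<y1); return Q[m]
def rect(n,q):
    r=cv2.minAreaRect(q[:,:2].astype(np.float32)*1000); print(n,len(q),np.round(q.mean(0),4),np.round(r[0],1),np.round(r[1],1),round(r[2],2))
q=sub(.007,.03,.46,.69,-.4,.03); rect("bed",q)
# iterative
for n,zl,zh in (("head",.104,.118),("plate",.119,.128),("knob",.155,.175)):
    for (y0,y1) in ((-.29,-.1),(-.4,-.29)):
        q=sub(zl,zh,.5,.72,y0,y1)
        if len(q)>4: rect(n+str(y0),q)
q=sub(.055,.075,.46,.53,-.03,.05); rect("tab",q)
print(np.round(q[np.argsort(q[:,1])][::6],3))
q=sub(.1,.118,.5,.72,-.3,-.15)
np.set_printoptions(suppress=True)
# spindle ridge between knob and head
for y in np.arange(-.4,-.15,.01):
    q=sub(.07,.2,.5,.72,y,y+.01)
    if len(q): 
        i=q[:,2].argmax(); print(round(y,3),len(q),np.round(q[i],3), np.round([q[:,0].min(),q[:,0].max()],3))
E
```

```text
bed 3047 [ 0.5676 -0.1495  0.0139] [ 579.  -187.3] [421.9 214.6] 86.99
head-0.29 292 [ 0.6103 -0.2428  0.1087] [ 624.6 -254.6] [ 88.5 147.9] 59.46
head-0.4 322 [ 0.618  -0.3121  0.1105] [ 626.1 -330.4] [ 82.5 131.1] 88.49
plate-0.29 98 [ 0.6102 -0.2306  0.1236] [ 624.3 -243.1] [ 55.8 141.1] 71.8
plate-0.4 17 [ 0.6696 -0.3298  0.1235] [ 677.5 -328.7] [20.1 76.2] 3.73
knob-0.29 79 [ 0.6066 -0.2324  0.163 ] [ 635.1 -242.2] [ 43.4 107.5] 56.51
knob-0.4 13 [ 0.6698 -0.32    0.1569] [ 669.5 -321.9] [51.2  6.5] 86.64
tab 138 [0.5005 0.0057 0.0642] [499.7  -0. ] [33.7 51.9] 0.88
[[ 0.505 -0.026  0.056]
 [ 0.504 -0.023  0.058]
 [ 0.501 -0.016  0.064]
 [ 0.499 -0.011  0.056]
 [ 0.498 -0.007  0.06 ]
 [ 0.489 -0.004  0.062]
 [ 0.507 -0.001  0.065]
 [ 0.491 -0.001  0.068]
 [ 0.501  0.002  0.067]
 [ 0.503  0.002  0.072]
 [ 0.516  0.005  0.067]
 [ 0.513  0.008  0.063]
 [ 0.501  0.008  0.067]
 [ 0.498  0.011  0.063]
 [ 0.501  0.011  0.067]
 [ 0.51   0.014  0.064]
 [ 0.488  0.014  0.068]
 [ 0.51   0.017  0.066]
 [ 0.488  0.017  0.069]
 [ 0.507  0.02   0.066]
 [ 0.501  0.02   0.068]
 [ 0.513  0.023  0
[... 252 characters left out ...]
 0.692]
-0.33 90 [ 0.671 -0.321  0.158] [0.563 0.691]
-0.32 130 [ 0.67  -0.312  0.159] [0.561 0.692]
-0.31 167 [ 0.667 -0.309  0.161] [0.562 0.692]
-0.3 117 [ 0.674 -0.297  0.155] [0.583 0.692]
-0.29 74 [ 0.668 -0.29   0.158] [0.584 0.691]
-0.28 77 [ 0.668 -0.273  0.156] [0.581 0.691]
-0.27 83 [ 0.668 -0.27   0.158] [0.581 0.693]
-0.26 79 [ 0.665 -0.255  0.159] [0.579 0.692]
-0.25 49 [ 0.669 -0.248  0.154] [0.578 0.69 ]
-0.24 96 [ 0.59  -0.233  0.173] [0.553 0.69 ]
-0.23 157 [ 0.597 -0.226  0.169] [0.552 0.638]
-0.22 110 [ 0.596 -0.219  0.172] [0.56  0.638]
-0.21 63 [ 0.584 -0.207  0.113] [0.56  0.626]
-0.2 57 [ 0.598 -0.195  0.114] [0.572 0.622]
-0.19 33 [ 0.593 -0.187  0.109] [0.576 0.605]
```

```bash
python3 - <<'E'
from h import *
d=read_camera("top")
np.set_printoptions(suppress=True,precision=4)
c={k:pt(d,290+u/5,140+v/5,z) for k,(u,v,z) in dict(lt=(93,148,.014),lb=(120,377,.014),rb=(661,303,.014),htop_l=(618,72,.112)).items()}
for k in c: print(k,c[k])
f=c['lb']-c['rb']; print("front edge len",np.linalg.norm(f),"yaw",np.degrees(np.arctan2(-f[0],f[1])))
f=c['lt']-c['lb']; print("left edge len",np.linalg.norm(f),"yaw",np.degrees(np.arctan2(f[1],f[0])))
P=cloud(d);Q=P[140:225,285:440].reshape(-1,3)
Q=Q[(Q[:,0]<.655)]
def rect(n,q):
    r=cv2.minAreaRect(q[:,:2].astype(np.float32)*1000); print(n,len(q),q.mean(0),np.round(r[0],1),np.round(r[1],1),round(r[2],2))
s=lambda zl,zh,y0,y1:Q[(Q[:,2]>zl)&(Q[:,2]<zh)&(Q[:,1]>y0)&(Q[:,1]<y1)]
rect("knob",s(.155,.175,-.28,-.18)); rect("plate",s(.117,.13,-.28,-.18)); rect("head",s(.107,.117,-.4,-.29)); 
rect("spin",s(.1,.117,-.29,-.245))
q=s(.06,.075,-.3,.03); q=q[(q[:,1]>-.01)&(q[:,0]<.53)]; rect("tab",q)
# bed edges subpixel: hsv? depth-based edges
bed=Q[(Q[:,2]>.008)&(Q[:,2]<.02)&(Q[:,0]>.46)&(Q[:,1]>-.38)&(Q[:,1]<0.02)]
xs=[];
for y in np.arange(-.3,-.05,.01):
    b=bed[abs(bed[:,1]-y)<.005]; xs.append((y,b[:,0].min(),b[:,0].max()))
xs=np.array(xs); 
for i in (1,2):
    p=np.polyfit(xs[:,0],xs[:,i],1); print(i,p,np.degrees(np.arctan(-p[0])), np.std(xs[:,i]-np.polyval(p,xs[:,0])))
# spindle ridge direction: fit cylinder
E
```

```text
lt [0.6215 0.006  0.014 ]
lb [ 0.4763 -0.0099  0.014 ]
rb [ 0.5221 -0.3495  0.014 ]
htop_l [ 0.6479 -0.2985  0.112 ]
front edge len 0.34264925939886537 yaw 7.6835665045777715
left edge len 0.1460536701867132 yaw 6.239162952131875
knob 68 [ 0.5945 -0.2256  0.1638] [ 594.7 -226.8] [23.9 23.8] 42.62
plate 86 [ 0.5951 -0.227   0.1236] [ 595.9 -226.5] [85.5 13.3] 8.01
head 214 [ 0.6071 -0.3093  0.1112] [ 606.6 -306.5] [89.9 31.4] 9.36
spin 150 [ 0.5997 -0.2696  0.1063] [ 599.9 -267.2] [35.6 47.3] 10.5
tab 113 [0.4998 0.0104 0.0654] [500.3   8.7] [32.7 34.1] 9.17
1 [-0.1267  0.4746] 7.220576388142061 0.014574605046730594
2 [0.0119 0.6427] -0.678977474226605 0.02473824866264102
```

```bash
cat >> h.py <<'E'
np.set_printoptions(suppress=True,precision=4)
U=np.radians
SYAW=7.9
def plan(x,y,z,yaw,base=None):
    """tool-frame shift/turn from measured (or base=(pos,rot)) to a down pose"""
    o=get_obs(); p,r=(o["tool_pos"],o["tool_rot"]) if base is None else base
    A=R.from_euler('xyz',r,degrees=True); B=R.from_euler('xyz',[180,0,yaw],degrees=True)
    t=A.inv().apply(np.array([x,y,z])-p); w=(A.inv()*B).as_rotvec(degrees=True)
    print("shift",np.round(t,4),"turn",np.round(w,2)); return t,w
E
python3 - <<'E'
from h import *
plan(.594,-.226,.30,7.9,([.276,.588,.199],[180,0,154.86]))
E
```

```text
shift [-0.6337 -0.6018 -0.101 ] turn [  0.    -0.   146.96]
```

Emit:
{"name": "arm_command", "arguments": {
  "targets": [
    [[0,0,-0.05,0,0,8,-1],[-0.634,-0.602,-0.101,0,0,147,-1],[-0.634,-0.602,-0.101,0,0,147,-1],[-0.634,-0.602,-0.101,0,0,147,-1],[-0.634,-0.602,-0.101,0,0,147,-1],[-0.634,-0.602,-0.101,0,0,147,-1],[-0.634,-0.602,-0.101,0,0,147,-1],[-0.634,-0.602,-0.101,0,0,147,-1],[-0.634,-0.602,-0.101,0,0,147,-1],[-0.634,-0.602,-0.101,0,0,147,-1]]
  ]
}}

```text
time_s: 2.75
tool_pos: [0.4401, 0.168, 0.2759]
tool_rot: [180.0, -0.1, 69.2]
force: [0.3, -0.2, 0.5]
grip_width: 0.0873
```

```bash
python3 - <<'E'
from h import *
print(get_obs()["qpos"])
plan(.594,-.226,.30,7.9)
E
```

```text
[-43.6768  -6.046   18.089  100.9407   1.8551  84.7408 -46.6838]
shift [-0.3135  0.284  -0.0244] turn [-0.01 -0.08 61.27]
```

Emit:
{"name": "arm_command", "arguments": {
  "targets": [
    [[-0.3135,0.284,-0.024,0,0,61.3,-1],[-0.3135,0.284,-0.024,0,0,61.3,-1],[-0.3135,0.284,-0.024,0,0,61.3,-1],[-0.3135,0.284,-0.024,0,0,61.3,-1],[-0.3135,0.284,-0.024,0,0,61.3,-1],[-0.3135,0.284,-0.024,0,0,61.3,-1],[-0.3135,0.284,-0.024,0,0,61.3,-1],[-0.3135,0.284,-0.024,0,0,61.3,-1],[-0.3135,0.284,-0.024,0,0,61.3,-1],[-0.3135,0.284,-0.024,0,0,61.3,-1]]
  ]
}}

```text
time_s: 3.75
tool_pos: [0.5954, -0.228, 0.2989]
tool_rot: [179.8, 0.1, 7.8]
force: [0.1, -0.8, 1.0]
grip_width: 0.0871
```

```bash
python3 - <<'E'
from h import *
o=get_obs();print(o["qpos"],o["tool_pos"],o["tool_rot"])
d=read_camera("wrist"); cv2.imwrite("pics/w1.png",d["img"][:,:,::-1]); print(d["origin"],d["attitude"])
np.savez("w1.npz",**{k:np.array(d[k]) for k in d})
for t in ("tailstock_knob","spindle_tip","spindle_root","catch_tab"):
    print(t,[(np.round(r["position"]),round(r["conf"],2)) for r in search_frame(t,"wrist")[:2]])
E
```

```text
[-13.8636  18.2336  42.7296  76.9811 -12.0495  89.3984 -54.6511] [ 0.5954 -0.228   0.2989] [179.8121   0.0961   7.8283]
[ 0.6643 -0.2183  0.4848] [165.4047  -0.2007 -82.2069]
tailstock_knob [(array([269., 186.]), 0.9)]
spindle_tip [(array([244., 182.]), 0.6)]
spindle_root [(array([247., 182.]), 0.89)]
catch_tab [(array([126., 224.]), 0.93)]
```

View pics/w1.png

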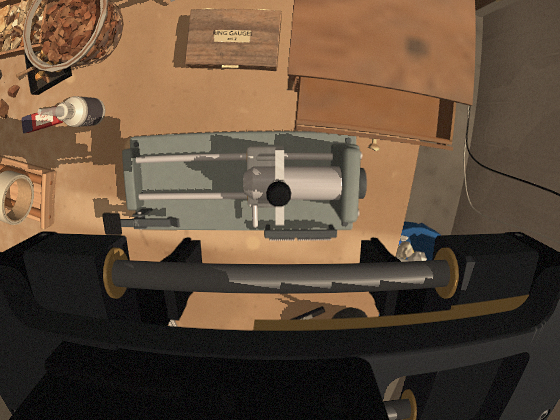

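```bash
cat >> h.py <<'E'
def fray(d,u,v):
    K=d["K"]; x=(u-K[0,2])/K[0,0]; y=(v-K[1,2])/K[1,1]; t=np.hypot(x,y)
    s=np.sin(t)/np.maximum(t,1e-9)
    return np.stack([x*s,y*s,np.cos(t)],-1)
def wpt(d,u,v,z=None):
    Rm=R.from_euler('xyz',d["attitude"],degrees=True).as_matrix(); o=np.array(d["origin"])
    c=fray(d,u,v); r=Rm@c
    if z is None: return o+r*d["z_map"][int(round(v)),int(round(u))]/c[2]
    return o+r*(z-o[2])/r[2]
def wcloud(d):
    Rm=R.from_euler('xyz',d["attitude"],degrees=True).as_matrix(); o=np.array(d["origin"])
    v,u=np.mgrid[0:420,0:560]; c=fray(d,u.astype(float),v.astype(float)); 
    return (c*(d["z_map"]/c[...,2])[...,None])@Rm.T+o
def rect(n,q):
    if len(q)<4: print(n,len(q)); return
    r=cv2.minAreaRect(q[:,:2].astype(np.float32)*1000); print(n,len(q),q.mean(0),"c",np.round(r[0],1),np.round(r[1],1),round(r[2],2))
E
python3 - <<'E'
from h import *
d=dict(np.load("w1.npz"))
im=d["img"][:,:,::-1]
cv2.imwrite("pics/w1c.png",cv2.resize(im[125:245,100:380],None,fx=2.8,fy=2.8,interpolation=cv2.INTER_CUBIC))
P=wcloud(d); Q=P[120:245,95:380].reshape(-1,3); Q=Q[Q[:,0]<.655]
s=lambda zl,zh,y0,y1:Q[(Q[:,2]>zl)&(Q[:,2]<zh)&(Q[:,1]>y0)&(Q[:,1]<y1)]
k=s(.16,.175,-.28,-.18);rect("knob",k)
rect("plate",s(.118,.13,-.28,-.18)); rect("head",s(.106,.118,-.38,-.285))
rect("tab",s(.06,.075,-.012,.05))
rect("spin",s(.1,.116,-.28,-.245))
q=s(.1,.116,-.285,-.245); 
for y in np.arange(-.285,-.24,.005):
    b=q[abs(q[:,1]-y)<.003]
    if len(b)>5:
        # cyl top fit: z = z0 - (x-x0)^2/(2r)
        p=np.polyfit(b[:,0],b[:,2],2); print(round(y,3),len(b),-p[1]/2/p[0], np.median(b[:,0]))
E
```

```text
knob 463 [ 0.5975 -0.2264  0.1653] c [ 596.9 -226.2] [23.8 24.6] 10.88
plate 427 [ 0.6025 -0.2265  0.1245] c [ 596.7 -226.4] [85.6 12.3] 6.67
head 1549 [ 0.6096 -0.3079  0.1108] c [ 609.4 -308. ] [46.  89.3] 85.76
tab 402 [0.5029 0.0089 0.0658] c [502.6   7.3] [33.1 38.4] 9.61
spin 831 [ 0.6026 -0.2624  0.1066] c [ 601.9 -262.4] [38.3 35.2] 1.0
-0.285 70 0.6040208399250314 0.6054476001765587
-0.28 141 0.6035505852335251 0.6055712267127873
-0.275 140 0.6026655688976517 0.6043275458066685
-0.27 141 0.6021678919438265 0.6043026535598484
-0.265 141 0.6015701159281912 0.6031010703093309
-0.26 142 0.6012124573909652 0.6021937894092366
-0.255 143 0.6001650112895747 0.6023781730948827
-0.25 142 0.5993194050333398 0.6014626583437576
-0.245 74 0.5990157597006833 0.6023962348410237
```

View pics/w1c.png

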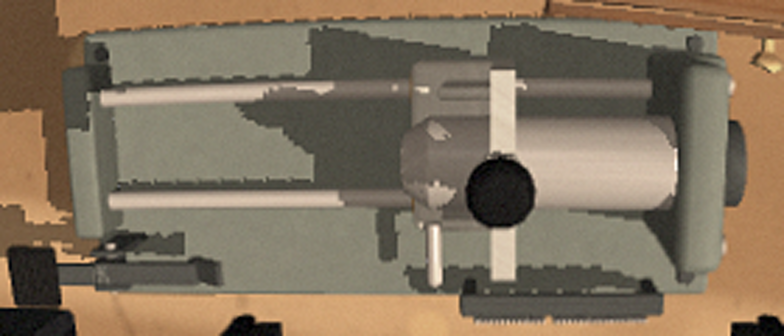

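```bash
python3 - <<'E'
from h import *
d=dict(np.load("w1.npz"))
f=lambda u,v,z:wpt(d,100+u/2.8,125+v/2.8,z)
print("stopface top corners",f(688,60,.112),f(676,265,.112))
print("spindle/headstock junction at top",f(675,165,.109))
print("plate right",f(515,70,.124),f(515,278,.124))
a,b=f(90,291,.014),f(700,291,.014);print("front edge",a,b,np.degrees(np.arctan2(-(a-b)[0],(a-b)[1])),np.linalg.norm(a-b))
a,b=f(88,36,.014),f(715,32,.014);print("back edge",a,b,np.degrees(np.arctan2(-(a-b)[0],(a-b)[1])),np.linalg.norm(a-b))
print("tip",f(402,165,.088))
plan(.597,-.2263,.2,7.5)
E
```

```text
stopface top corners [ 0.6538 -0.2973  0.112 ] [ 0.5664 -0.3074  0.112 ]
spindle/headstock junction at top [ 0.609  -0.2998  0.109 ]
plate right [ 0.6399 -0.2268  0.124 ] [ 0.555  -0.2386  0.124 ]
front edge [ 0.4789 -0.0007  0.014 ] [ 0.5277 -0.3472  0.014 ] 8.023842888848833 0.3499625262647352
back edge [0.626  0.0064 0.014 ] [ 0.6681 -0.33    0.014 ] 7.126722767951715 0.33901764255254924
tip [ 0.5892 -0.1837  0.088 ]
shift [-0.      0.0055  0.0995] turn [-0.08 -0.04  0.87]
```

```bash
python3 - <<'E'
from h import *
o=get_obs();print(o["tool_pos"],o["tool_rot"],o["time_s"])
plan(.597,-.2263,.141,7.5)
E
```

```text
[ 0.5962 -0.221   0.2995] [-179.9191   -0.0369    8.3658] 4.0
shift [-0.0001  0.0056  0.1585] turn [-0.08 -0.04  0.87]
```

Emit:
{"name": "arm_command", "arguments": {
  "targets": [
    [[0,0.0056,0.04,0,0,0.9,-1],[0,0.0056,0.08,0,0,0.9,-1],[0,0.0056,0.12,0,0,0.9,-1],[0,0.0056,0.14,0,0,0.9,-1],[0,0.0056,0.158,0,0,0.9,-1],[0,0.0056,0.158,0,0,0.9,-1],[0,0.0056,0.158,0,0,0.9,-1]]
  ]
}}

```text
time_s: 4.7
tool_pos: [0.5972, -0.2274, 0.1421]
tool_rot: [-180.0, -0.0, 7.4]
force: [0.7, -1.3, -0.2]
grip_width: 0.087
```

```bash
python3 - <<'E'
from h import *
o=get_obs();print(o["tool_pos"],o["tool_rot"],o["time_s"],o["force"])
d=read_camera("wrist"); cv2.imwrite("pics/w2.png",d["img"][:,:,::-1])
E
```

```text
[ 0.5972 -0.2274  0.1421] [-179.9693   -0.0432    7.4113] 4.7 [ 0.7221 -1.2624 -0.1534]
```

View pics/w2.png

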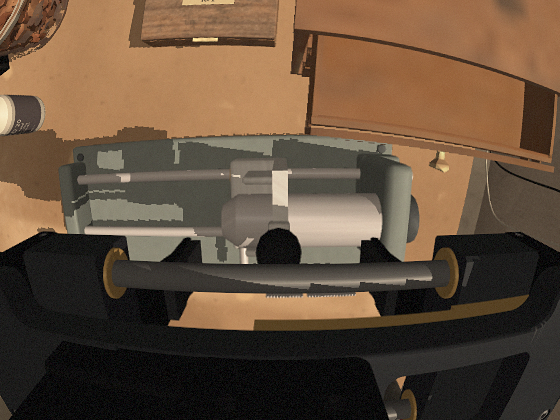

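The knob at (280,248) is centred between the fingers at (192) and (372). Closing on it and pulling.

Emit:
{"name": "arm_command", "arguments": {
  "targets": [
    [[0,0,0,0,0,0,1],[0,0,0,0,0,0,1],[0,0,0,0,0,0,1],[0,0,0,0,0,0,1],[0,0,0,0,0,0,1],[0,0,0,0,0,0,1]]
  ],
  "newtons": 25
}}

```text
time_s: 5.35
tool_pos: [0.5968, -0.2287, 0.1414]
tool_rot: [-180.0, -0.0, 7.3]
force: [-0.3, 0.4, 0.2]
grip_width: 0.047
```

Emit:
{"name": "arm_command", "arguments": {
  "targets": [
    [[0,-0.01,0,0,0,0,1],[0,-0.025,0,0,0,0,1],[0,-0.04,0,0,0,0,1],[0,-0.055,0,0,0,0,1],[0,-0.07,0,0,0,0,1],[0,-0.085,0,0,0,0,1],[0,-0.1,0,0,0,0,1],[0,-0.11,0,0,0,0,1],[0,-0.12,0,0,0,0,1],[0,-0.12,0,0,0,0,1]]
  ]
}}

```text
time_s: 6.35
tool_pos: [0.5815, -0.1073, 0.1412]
tool_rot: [-179.9, 0.0, 7.5]
force: [0.4, -0.6, 0.2]
grip_width: 0.0003
```

```bash
python3 - <<'E'
from h import *
for n in ("wrist","scene","top"):
    d=read_camera(n); i=d["img"][:,:,::-1]
    if n=="scene": i=cv2.resize(i[200:320,240:400],None,fx=4,fy=4)
    cv2.imwrite(f"pics/{n}3.png",i)
E
```

```text
(no output)
```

View pics/wrist3.png

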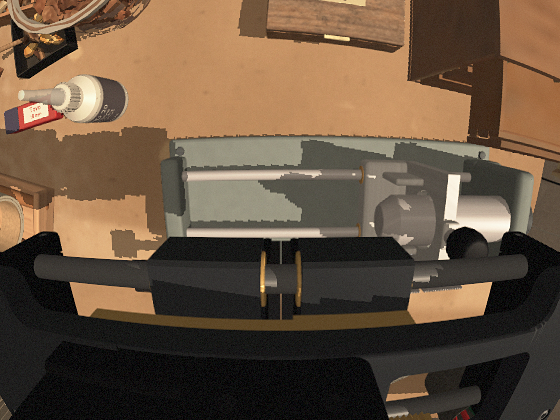

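View pics/scene3.png

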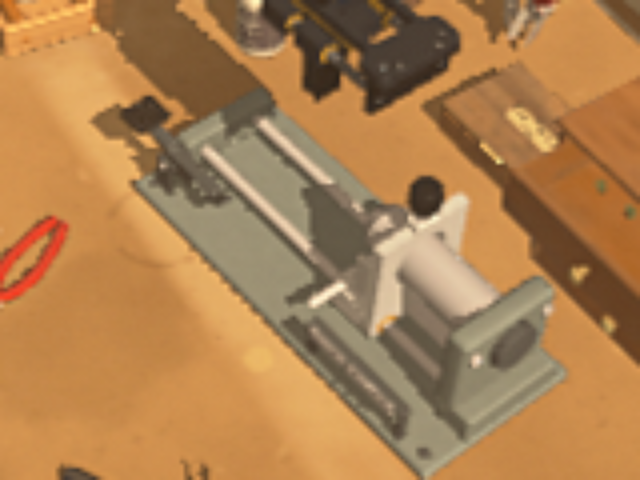

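```bash
python3 - <<'E'
from h import *
o=get_obs();print(o["tool_pos"],o["tool_rot"])
d=read_camera("wrist"); print(d["origin"],d["attitude"])
Rm=R.from_euler('xyz',d["attitude"],degrees=True)
def proj(p):
    c=Rm.inv().apply(np.array(p)-d["origin"]); t=np.arctan2(np.hypot(c[0],c[1]),c[2]); k=d["K"]
    n=np.array([c[0],c[1]])/np.hypot(c[0],c[1])*t; return n*k[0,0]+[k[0,2],k[1,2]]
print("tcp",proj(o["tool_pos"]),"knob top",proj([.597,-.2263,.167]))
P=wcloud(d)
for u in (255,240,300,330):
  for v in (242,250,260,280,300): print(u,v,P[v,u])
Q=P[200:270,440:500].reshape(-1,3); rect("knob",Q[(Q[:,2]>.16)&(Q[:,2]<.175)])
E
```

```text
[ 0.5815 -0.1103  0.1414] [179.9711  -0.0069   7.2644]
[ 0.6501 -0.1018  0.3275] [165.5058  -0.0428 -82.7679]
tcp [279.9502 243.6501] knob top [472.7724 252.9834]
255 242 [ 0.6194 -0.0988  0.2452]
255 250 [ 0.6195 -0.0993  0.2513]
255 260 [ 0.6192 -0.0997  0.2569]
255 280 [ 0.6155 -0.1003  0.2599]
255 300 [ 0.6097 -0.1008  0.2591]
240 242 [ 0.6187 -0.0948  0.2448]
240 250 [ 0.6186 -0.0954  0.2503]
240 260 [ 0.6184 -0.0961  0.2561]
240 280 [ 0.6144 -0.0968  0.2588]
240 300 [ 0.6088 -0.0972  0.2586]
300 242 [ 0.621  -0.1108  0.2456]
300 250 [ 0.6206 -0.1106  0.2503]
300 260 [ 0.6187 -0.1108  0.2524]
300 280 [ 0.6147 -0.1112  0.2557]
300 300 [ 0.6097 -0.1119  0.2568]
330 242 [ 0.6219 -0.119   0.2452]
330 250 [ 0.6216 -0.1182  0.2507]
330 260 [ 0.6218 -0.1171  0.2579]
330 280 [ 0.6173 -0.1177  0.2594]
330 300 [ 0.6117 -0.1189  0.259 ]
knob 736 [ 0.6005 -0.2228  0.1649] c [ 600.9 -224. ] [15.9 23.5] 13.53
```

```bash
python3 - <<'E'
from h import *
plan(.598,-.2263,.19,7.5)
E
```

```text
shift [ 0.0018  0.1169 -0.0485] turn [ 0.03 -0.01 -0.26]
```

Emit:
{"name": "arm_command", "arguments": {
  "targets": [
    [[0,0,-0.045,0,0,0,-1],[0,0,-0.048,0,0,0,-1],[0.002,0.04,-0.048,0,0,-0.2,-1],[0.002,0.08,-0.048,0,0,-0.2,-1],[0.002,0.117,-0.048,0,0,-0.2,-1],[0.002,0.117,-0.048,0,0,-0.2,-1],[0.002,0.117,-0.048,0,0,-0.2,-1],[0.002,0.117,-0.048,0,0,-0.2,-1]]
  ]
}}

```text
time_s: 7.35
tool_pos: [0.5986, -0.2244, 0.1891]
tool_rot: [-179.9, -0.0, 7.6]
force: [-0.3, -0.1, 0.5]
grip_width: 0.0563
```

```bash
python3 - <<'E'
from h import *
o=get_obs();print(o["tool_pos"],o["tool_rot"],o["grip_width"])
d=read_camera("wrist"); cv2.imwrite("pics/w4.png",d["img"][:,:,::-1])
Rm=R.from_euler('xyz',d["attitude"],degrees=True)
def proj(p):
    c=Rm.inv().apply(np.array(p)-d["origin"]); t=np.arctan2(np.hypot(c[0],c[1]),c[2]); k=d["K"]
    n=np.array([c[0],c[1]])/np.hypot(c[0],c[1])*t; return n*k[0,0]+[k[0,2],k[1,2]]
print("tcp",proj(o["tool_pos"]),"knob top",proj([.597,-.2263,.167]))
P=wcloud(d);Q=P[150:330,200:350].reshape(-1,3);
for a,b in ((.16,.175),(.118,.13),(.1,.118)):
    q=Q[(Q[:,2]>a)&(Q[:,2]<b)&(Q[:,0]<.66)]; rect(str(a),q); print(q.min(0),q.max(0))
E
```

```text
[ 0.5986 -0.2244  0.1891] [-179.9429   -0.0012    7.5548] 0.05630357629299874
tcp [279.9643 243.6189] knob top [282.5314 234.7373]
0.16 946 [ 0.5984 -0.2262  0.1653] c [ 597.6 -226.4] [23.1 24.6] 4.68
[ 0.5859 -0.239   0.1601] [ 0.6091 -0.2141  0.1683]
0.118 749 [ 0.6084 -0.2259  0.1246] c [ 598.2 -226.5] [82.8 13.4] 9.03
[ 0.5568 -0.2372  0.1193] [ 0.6398 -0.2174  0.13  ]
0.1 3422 [ 0.601  -0.2371  0.1064] c [ 610.6 -232.9] [ 60.  102.8] 7.5
[ 0.5761 -0.2875  0.1   ] [ 0.6399 -0.1832  0.1137]
```

View pics/w4.png

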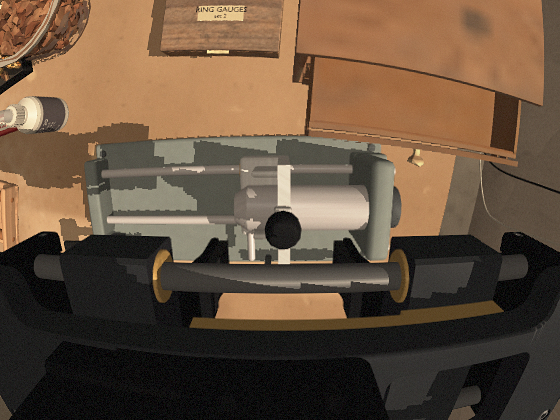

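Emit:
{"name": "arm_command", "arguments": {
  "targets": [
    [[0,0.002,0,0,0,0,-1],[0,0.002,0,0,0,0,-1],[0,0.002,0.02,0,0,0,-1],[0,0.002,0.04,0,0,0,-1],[0,0.002,0.053,0,0,0,-1],[0,0.002,0.053,0,0,0,-0.3],[0,0.002,0.053,0,0,0,0.5],[0,0.002,0.053,0,0,0,1],[0,0.002,0.053,0,0,0,1],[0,0.002,0.053,0,0,0,1]]
  ],
  "newtons": 35
}}

```text
time_s: 8.4
tool_pos: [0.5991, -0.2275, 0.1371]
tool_rot: [180.0, -0.1, 7.5]
force: [-0.0, -0.1, -1.1]
grip_width: 0.055
```

Emit:
{"name": "arm_command", "arguments": {
  "targets": [
    [[0,0,0,0,0,0,1],[0,0,0,0,0,0,1],[0,0,0,0,0,0,1],[0,0,0,0,0,0,1],[0,0,0,0,0,0,1],[0,0,0,0,0,0,1]]
  ]
}}

```text
time_s: 9.0
tool_pos: [0.5985, -0.226, 0.1363]
tool_rot: [-179.9, 0.0, 7.6]
force: [-1.2, 3.1, 1.1]
grip_width: 0.0218
```

```bash
python3 - <<'E'
from h import *
o=get_obs();print(o["grip_width"],o["force"])
d=read_camera("wrist"); cv2.imwrite("pics/w5.png",d["img"][:,:,::-1])
d=read_camera("scene"); cv2.imwrite("pics/s5.png",cv2.resize(d["img"][200:320,260:420,::-1],None,fx=4,fy=4))
E
```

```text
0.02182495596180916 [-1.221   3.1056  1.1469]
```

View pics/w5.png

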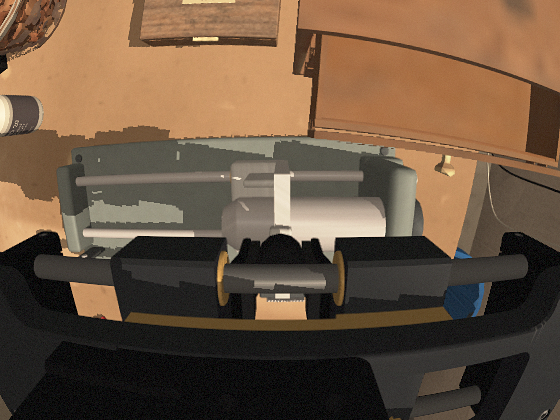

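View pics/s5.png

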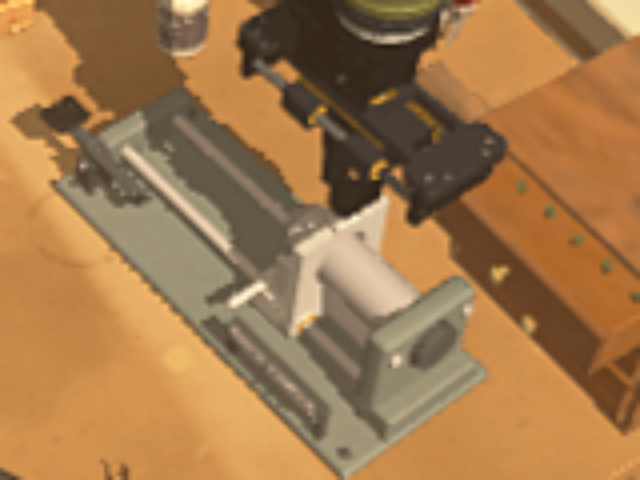

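Emit:
{"name": "arm_command", "arguments": {
  "targets": [
    [[0,0,0,0,0,0,1],[0,0,0,0,0,0,1]]
  ]
}}

```text
time_s: 9.3
tool_pos: [0.5985, -0.226, 0.1362]
tool_rot: [-179.9, 0.0, 7.6]
force: [-2.8, 5.5, 1.9]
grip_width: 0.0219
```

Emit:
{"name": "arm_command", "arguments": {
  "targets": [
    [[0,-0.005,0,0,0,0,1],[0,-0.01,0,0,0,0,1],[0,-0.015,0,0,0,0,1],[0,-0.02,0,0,0,0,1],[0,-0.02,0,0,0,0,1]]
  ]
}}

```text
time_s: 9.8
tool_pos: [0.5963, -0.2101, 0.1364]
tool_rot: [179.7, -0.1, 7.4]
force: [1.4, -4.3, -3.5]
grip_width: 0.0221
```

```bash
python3 - <<'E'
from h import *
o=get_obs();print(o["grip_width"],o["force"],o["tool_pos"])
d=read_camera("wrist"); cv2.imwrite("pics/w6.png",d["img"][200:320,160:400,::-1].repeat(3,0).repeat(3,1))
P=wcloud(d)
Q=P[215:262,262:302].reshape(-1,3); q=Q[(Q[:,2]>.158)&(Q[:,2]<.175)&(Q[:,0]<.64)]; rect("knob",q)
E
```

```text
0.022136042667079237 [ 1.3661 -4.2714 -3.4886] [ 0.5963 -0.2101  0.1364]
knob 780 [ 0.6023 -0.2099  0.1643] c [ 602.1 -210.2] [10.7 21. ] 6.3
```

View pics/w6.png

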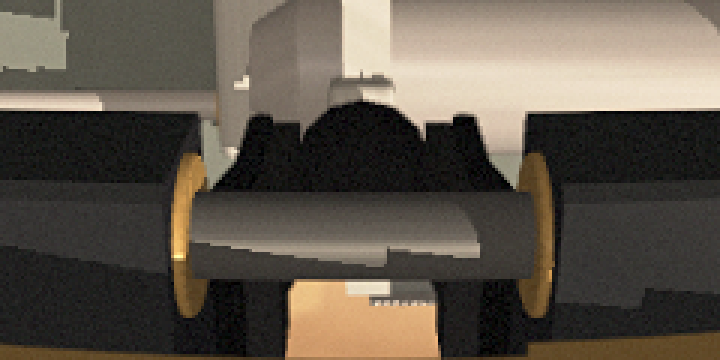

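Emit:
{"name": "arm_command", "arguments": {
  "targets": [
    [[0,-0.01,0,0,0,0,1],[0,-0.022,0,0,0,0,1],[0,-0.034,0,0,0,0,1],[0,-0.046,0,0,0,0,1],[0,-0.058,0,0,0,0,1],[0,-0.07,0,0,0,0,1],[0,-0.082,0,0,0,0,1],[0,-0.094,0,0,0,0,1],[0,-0.104,0,0,0,0,1],[0,-0.108,0,0,0,0,1]]
  ]
}}

```text
time_s: 10.85
tool_pos: [0.5819, -0.1062, 0.1364]
tool_rot: [179.5, -0.0, 7.4]
force: [4.4, -14.7, -5.9]
grip_width: 0.0222
```

```bash
python3 - <<'E'
from h import *
o=get_obs();print(o["grip_width"],o["force"],o["tool_pos"])
k0=np.array([.598,-.2263]); u=np.array([-.1305,.9914]); d=o["tool_pos"][:2]-k0; print("travel",d@u,"lat",d@[.9914,.1305])
E
```

```text
0.022167288910844653 [  4.42   -14.6689  -5.8859] [ 0.5819 -0.1062  0.1364]
travel 0.12118230744015834 lat -0.00025926733475776544
```

Emit:
{"name": "arm_command", "arguments": {
  "targets": [
    [[0,-0.004,0,0,0,0,1],[0,-0.008,0,0,0,0,1],[0,-0.011,0,0,0,0,1],[0,-0.013,0,0,0,0,1],[0,-0.013,0,0,0,0,1],[0,-0.013,0,0,0,0,1]]
  ]
}}

```text
time_s: 11.45
tool_pos: [0.5799, -0.0913, 0.1363]
tool_rot: [179.8, 0.0, 7.4]
force: [1.1, -6.4, -3.3]
grip_width: 0.0221
```

```bash
python3 - <<'E'
from h import *
o=get_obs();print(o["grip_width"],o["force"],o["tool_pos"])
k0=np.array([.598,-.2263]); u=np.array([-.1305,.9914]); d=o["tool_pos"][:2]-k0; print("travel",d@u,"lat",d@[.9914,.1305])
E
```

```text
0.022133288579856518 [ 1.0651 -6.3767 -3.3204] [ 0.5799 -0.0913  0.1363]
travel 0.1362100736912655 lat -0.00035596287242289546
```

Emit:
{"name": "arm_command", "arguments": {
  "targets": [
    [[0,-0.002,0,0,0,0,1],[0,-0.003,0,0,0,0,1],[0,-0.003,0,0,0,0,1],[0,-0.003,0,0,0,0,1]]
  ]
}}

```text
time_s: 11.85
tool_pos: [0.5795, -0.0885, 0.1363]
tool_rot: [179.7, 0.0, 7.4]
force: [1.7, -6.4, -2.8]
grip_width: 0.022
```

Emit:
{"name": "arm_command", "arguments": {
  "targets": [
    [[0,0.002,0,0,0,0,1],[0,0.004,0,0,0,0,1],[0,0.006,0,0,0,0,1],[0,0.006,0,0,0,0,1],[0,0.006,0,0,0,0,1]]
  ]
}}

```text
time_s: 12.35
tool_pos: [0.5803, -0.0942, 0.1363]
tool_rot: [179.8, 0.0, 7.4]
force: [0.5, -5.9, -2.9]
grip_width: 0.0222
```

```bash
python3 - <<'E'
from h import *
o=get_obs();print(o["grip_width"],o["force"],o["tool_pos"])
k0=np.array([.598,-.2263]); u=np.array([-.1305,.9914]); d=o["tool_pos"][:2]-k0; print("travel",d@u,"lat",d@[.9914,.1305])
E
```

```text
0.022177354551703627 [ 0.4551 -5.9401 -2.9142] [ 0.5803 -0.0942  0.1363]
travel 0.13329480380283 lat -0.0003523641213145542
```

Emit:
{"name": "arm_command", "arguments": {
  "targets": [
    [[0,0.002,0,0,0,0,1],[0,0.003,0,0,0,0,1],[0,0.003,0,0,0,0,1],[0,0.003,0,0,0,0,1]]
  ]
}}

```text
time_s: 12.75
tool_pos: [0.5803, -0.0943, 0.1363]
tool_rot: [180.0, 0.1, 7.5]
force: [-2.5, -4.4, -1.1]
grip_width: 0.0218
```

Tool stays at -0.0943 while the command has moved on, so the catch is holding. Releasing and going up.

Emit:
{"name": "arm_command", "arguments": {
  "targets": [
    [[0,0,0,0,0,0,0.2],[0,0,0,0,0,0,0.2],[0,0,0,0,0,0,0],[0,0,0,0,0,0,-0.2],[0,0,0,0,0,0,-0.4],[0,0,-0.04,0,0,0,-0.6],[0,0,-0.08,0,0,0,-0.6],[0,0,-0.12,0,0,0,-0.6],[0,0,-0.14,0,0,0,-0.6],[0,0,-0.14,0,0,0,-0.6]]
  ]
}}

```text
time_s: 13.75
tool_pos: [0.583, -0.0937, 0.2802]
tool_rot: [180.0, -0.4, 7.5]
force: [-0.9, 0.5, 0.1]
grip_width: 0.0693
```

```bash
python3 - <<'E'
from h import *
o=get_obs();print(o["grip_width"],o["force"],o["tool_pos"],o["tool_rot"])
d=read_camera("wrist"); cv2.imwrite("pics/w7.png",d["img"][:,:,::-1])
P=wcloud(d); Q=P[100:250,50:500].reshape(-1,3); Q=Q[Q[:,0]<.66]
s=lambda a,b,y0,y1:Q[(Q[:,2]>a)&(Q[:,2]<b)&(Q[:,1]>y0)&(Q[:,1]<y1)]
rect("knob",s(.158,.175,-.2,0)); rect("plate",s(.118,.13,-.2,0)); rect("tab",s(.06,.075,-.012,.05))
q=s(.09,.116,-.3,-.17);rect("spindle",q)
xs=[]
for y in np.arange(-.285,-.2,.005):
    b=q[(abs(q[:,1]-y)<.003)&(q[:,2]>.098)]
    if len(b)>20:
        p=np.polyfit(b[:,0],b[:,2],2); xs.append((y,-p[1]/2/p[0]))
xs=np.array(xs);p=np.polyfit(xs[:,0],xs[:,1],1);print(xs,"yaw",np.degrees(np.arctan(-p[0])),"x at -.301",np.polyval(p,-.301),"x at -.184",np.polyval(p,-.184))
# cradle in view from top
d=read_camera("top")
P=cloud(d); Q=P[170:235,170:270].reshape(-1,3)
for n,y0,y1 in (("W",.28,.4),("N",.15,.28)): rect(n,s(.094,.11,y0,y1))
E
```

```text
0.06928451766791144 [-0.9136  0.4624  0.1068] [ 0.583  -0.0937  0.2802] [179.972   -0.3967   7.5252]
knob 531 [ 0.5797 -0.0948  0.1651] c [578.6 -94.8] [24. 25.] 45.31
plate 497 [ 0.5851 -0.0952  0.1246] c [578.4 -95.4] [86.4 12.7] 8.1
tab 474 [0.5047 0.011  0.0659] c [503.1   6.9] [32.9 39.6] 10.09
spindle 3206 [ 0.6036 -0.2423  0.1044] c [ 611.3 -242.9] [ 63.9 124.6] 9.0
[[-0.285   0.6048]
 [-0.28    0.604 ]
 [-0.275   0.6032]
 [-0.27    0.6025]
 [-0.265   0.6017]
 [-0.26    0.601 ]
 [-0.255   0.6004]
 [-0.25    0.5998]
 [-0.245   0.5991]
 [-0.24    0.5982]
 [-0.235   0.5976]
 [-0.23    0.597 ]
 [-0.225   0.5961]
 [-0.22    0.5954]
 [-0.215   0.5947]
 [-0.21    0.5941]
 [-0.205   0.5935]] yaw 8.040975541725212 x at -.301 0.6069209417581569 x at -.184 0.5903923293109072
W 302 [0.5233 0.3364 0.1003] c [524.8 336.6] [50.5 59.5] 81.77
N 232 [0.5121 0.2348 0.1004] c [511.8 234.8] [37.4 60.4] 83.67
```

View pics/w7.png

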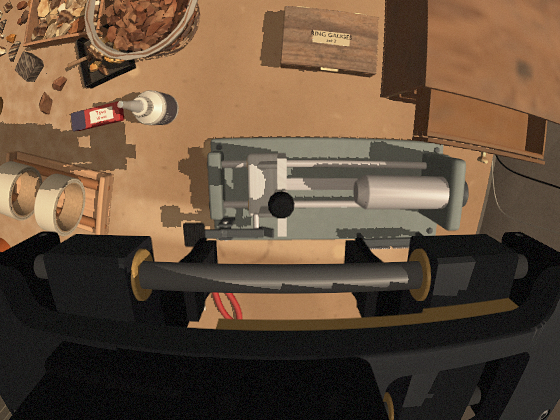

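```bash
python3 - <<'E'
from h import *
plan(.523,.336,.25,-6.4)
E
```

```text
shift [-0.0014 -0.4332  0.0265] turn [-0.03 -0.03 13.93]
```

Emit:
{"name": "arm_command", "arguments": {
  "targets": [
    [[0,-0.05,0,0,0,14,-1],[-0.001,-0.433,0.026,0,0,14,-1],[-0.001,-0.433,0.026,0,0,14,-1],[-0.001,-0.433,0.026,0,0,14,-1],[-0.001,-0.433,0.026,0,0,14,-1],[-0.001,-0.433,0.026,0,0,14,-1],[-0.001,-0.433,0.026,0,0,14,-1],[-0.001,-0.433,0.026,0,0,14,-1],[-0.001,-0.433,0.026,0,0,14,-1],[-0.001,-0.433,0.026,0,0,14,-1]]
  ]
}}

```text
time_s: 14.85
tool_pos: [0.5184, 0.3437, 0.2465]
tool_rot: [180.0, 0.3, -5.8]
force: [-0.7, 0.2, -0.3]
grip_width: 0.0869
```

Emit:
{"name": "arm_command", "arguments": {
  "targets": [
    [[0,0,0,0,0,0,-1],[0,0,0,0,0,0,-1],[0,0,0,0,0,0,-1]]
  ]
}}

```text
time_s: 15.15
tool_pos: [0.5241, 0.3336, 0.2502]
tool_rot: [180.0, -0.0, -6.7]
force: [1.2, 0.6, -0.7]
grip_width: 0.087
```

```bash
python3 - <<'E'
from h import *
o=get_obs();print(o["grip_width"],o["force"],o["tool_pos"],o["tool_rot"],o["qpos"])
d=read_camera("wrist"); cv2.imwrite("pics/w8.png",d["img"][:,:,::-1])
P=wcloud(d); Q=P[60:300,50:500].reshape(-1,3)
s=lambda a,b,y0,y1:Q[(Q[:,2]>a)&(Q[:,2]<b)&(Q[:,1]>y0)&(Q[:,1]<y1)&(Q[:,0]<.6)&(Q[:,0]>.43)]
for n,y0,y1 in (("W",.28,.39),("N",.17,.28)): rect(n,s(.095,.11,y0,y1)); rect(n,s(.085,.11,y0,y1))
rect("cr",s(.028,.04,.1,.45))
print(search_frame("wide_roll","wrist")[:2])
plan(.523,.336,.10,-6.4)
E
```

```text
0.08702267194517137 [ 1.1727  0.5717 -0.7046] [0.5241 0.3336 0.2502] [179.9701  -0.0004  -6.6619] [ -56.1932   14.3942   26.0823   83.9382   -6.296    83.1404 -126.7304]
W 2343 [0.5267 0.3374 0.1013] c [525.7 337.8] [50.6 57.5] 84.04
W 3092 [0.5285 0.3372 0.0987] c [525.2 337.6] [50.6 74.4] 83.33
N 1606 [0.5158 0.2365 0.1012] c [514.8 235.6] [38.9 56.2] 85.28
N 2174 [0.5175 0.2365 0.0984] c [514.6 235.7] [39.  74.1] 84.71
cr 1441 [0.5195 0.2853 0.0335] c [519.9 285.2] [226.9 103.3] 83.73
[{'position': [149.2, 224.9], 'conf': 0.83}]
shift [-0.0012 -0.0017  0.1506] turn [-0.01 -0.01 -0.23]
```

View pics/w8.png

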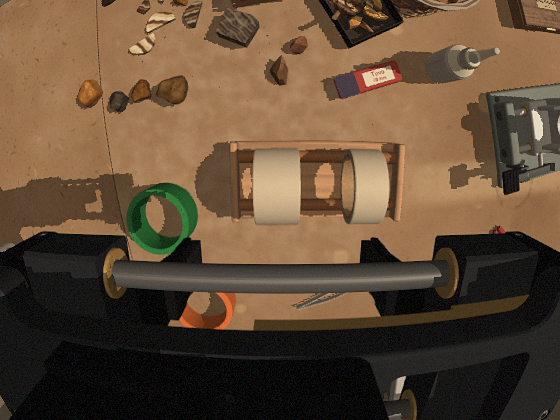

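Emit:
{"name": "arm_command", "arguments": {
  "targets": [
    [[0.001,-0.004,0.04,0,0,-0.3,-1],[0.001,-0.004,0.08,0,0,-0.3,-1],[0.001,-0.004,0.12,0,0,-0.3,-1],[0.001,-0.004,0.15,0,0,-0.3,-1],[0.001,-0.004,0.161,0,0,-0.3,-1],[0.001,-0.004,0.161,0,0,-0.3,-0.6],[0.001,-0.004,0.161,0,0,-0.3,0],[0.001,-0.004,0.161,0,0,-0.3,1],[0.001,-0.004,0.161,0,0,-0.3,1],[0.001,-0.004,0.161,0,0,-0.3,1]]
  ],
  "newtons": 15
}}

```text
time_s: 16.25
tool_pos: [0.5254, 0.3399, 0.0906]
tool_rot: [-179.9, -0.1, -6.2]
force: [0.3, -0.2, -0.6]
grip_width: 0.055
```

Emit:
{"name": "arm_command", "arguments": {
  "targets": [
    [[0,0,0,0,0,0,1],[0,0,0,0,0,0,1],[0,0,0,0,0,0,1]]
  ]
}}

```text
time_s: 16.55
tool_pos: [0.5248, 0.3395, 0.0894]
tool_rot: [-180.0, -0.0, -6.2]
force: [0.6, 0.2, 1.1]
grip_width: 0.0311
```

```bash
python3 - <<'E'
from h import *
o=get_obs();print(o["grip_width"],o["force"],o["tool_pos"],o["tool_rot"])
d=read_camera("wrist"); cv2.imwrite("pics/w9.png",d["img"][:,:,::-1])
E
```

```text
0.031062615420682012 [0.6138 0.215  1.1145] [0.5248 0.3395 0.0894] [-179.999    -0.0019   -6.1852]
```

View pics/w9.png

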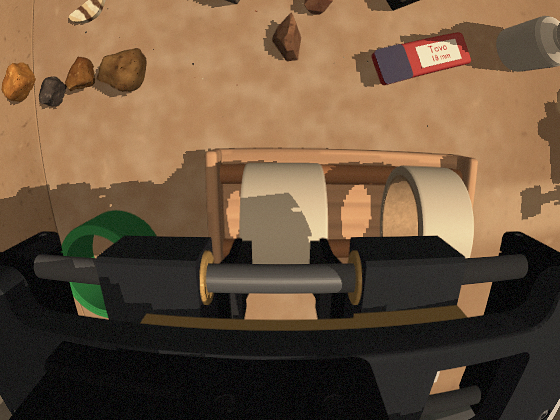

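```bash
python3 - <<'E'
from h import *
d=read_camera("scene"); o=get_obs(); print(o["grip_width"],o["tool_pos"])
i=d["img"][110:240,160:300,::-1]; cv2.imwrite("pics/s9.png",cv2.resize(i,None,fx=5,fy=5,interpolation=cv2.INTER_CUBIC))
Rm=R.from_euler('xyz',d["attitude"],degrees=True).as_matrix(); c=Rm.T@(o["tool_pos"]-d["origin"]); k=d["K"]
p=(k@c)[:2]/c[2]; print("tcp px",p,"in crop",(p-[160,110])*5)
c=Rm.T@(o["tool_pos"]+[0,0,.019]-d["origin"]);p=(k@c)[:2]/c[2]; print("grasp in crop",(p-[160,110])*5)
E
```

```text
0.023021904845521 [0.5248 0.3395 0.0894]
tcp px [237.2516 162.666 ] in crop [386.258  263.3302]
grasp in crop [385.0109 243.1645]
```

View pics/s9.png

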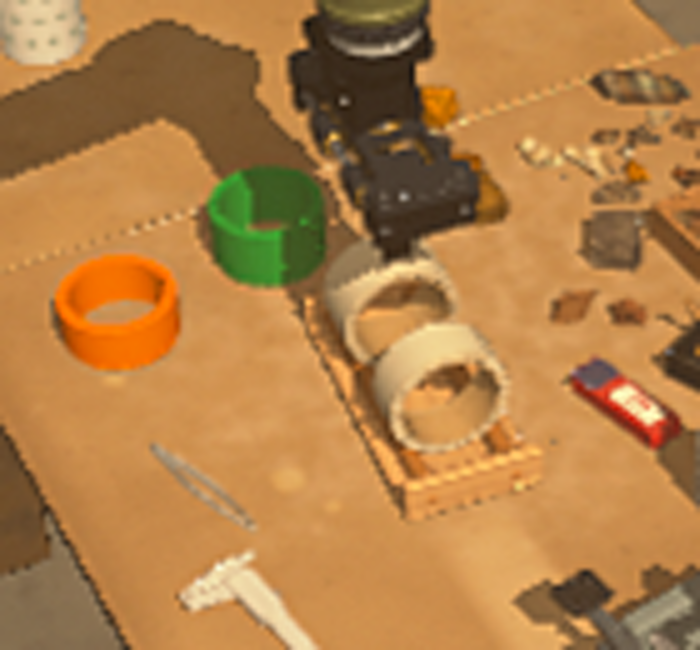

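```bash
python3 - <<'E'
from h import *
d=read_camera("scene"); P=cloud(d); im=d["img"]
for v in range(150,170):
    print(v,[ (u,tuple(np.round(P[v,u],3)),int(im[v,u].mean())) for u in (235,238,240,243)])
o=get_obs(); print(o["grip_width"])
E
```

```text
150 [(235, (np.float64(0.482), np.float64(0.256), np.float64(0.223)), 59), (238, (np.float64(0.489), np.float64(0.246), np.float64(0.227)), 56), (240, (np.float64(0.496), np.float64(0.247), np.float64(0.223)), 74), (243, (np.float64(0.505), np.float64(0.243), np.float64(0.223)), 60)]
151 [(235, (np.float64(0.477), np.float64(0.244), np.float64(0.228)), 55), (238, (np.float64(0.489), np.float64(0.249), np.float64(0.221)), 65), (240, (np.float64(0.493), np.float64(0.24), np.float64(0.225)), 57), (243, (np.float64(0.506), np.float64(0.245), np.float64(0.217)), 58)]
152 [(235, (np.float64(0.479), np.float64(0.25), np.float64(0.22)), 55), (238, (np.float64(0.489), np.float64(0.248), np.float64(0.217)), 58), (240, (np.float64(0.496), np.float64(0.246), np.float64(0.216)), 52), (243, (np.float64(0.507), np.float64(0.247), np.float64(0.211)), 44)]
153 [(235, (np.float64(0.479), np.float64(0.251), np.float64(0.215)), 51), (238, (np.float64(0.489), np.float64(0.249), np.float64(0.212)), 48), (240, (np.float64(0.498), np.float64(0.251), np.float64(0.207)), 45), (243, (np.float64(0.505), np.floa
[... 3929 characters left out ...]
p.float64(0.39), np.float64(0.018)), 85), (243, (np.float64(0.567), np.float64(0.381), np.float64(0.02)), 75)]
168 [(235, (np.float64(0.504), np.float64(0.315), np.float64(0.091)), 139), (238, (np.float64(0.546), np.float64(0.382), np.float64(0.023)), 94), (240, (np.float64(0.555), np.float64(0.384), np.float64(0.018)), 79), (243, (np.float64(0.556), np.float64(0.358), np.float64(0.037)), 87)]
169 [(235, (np.float64(0.535), np.float64(0.387), np.float64(0.019)), 95), (238, (np.float64(0.548), np.float64(0.388), np.float64(0.013)), 91), (240, (np.float64(0.551), np.float64(0.376), np.float64(0.02)), 73), (243, (np.float64(0.553), np.float64(0.353), np.float64(0.037)), 90)]
0.01918712510012379
```

The fingers closed above the roll. The scene depth shows the real tips at about z 0.116 while the reported TCP is 0.089, so the true tips sit about 27 mm above the reported TCP. That also explains the first knob pass missing. I'll reopen and go 27 mm lower.

Emit:
{"name": "arm_command", "arguments": {
  "targets": [
    [[0,0.002,-0.01,0,0,0,-1],[0,0.002,-0.01,0,0,0,-1],[0,0.002,-0.01,0,0,0,-1],[0,0.002,-0.01,0,0,0,-1],[0,0.002,-0.01,0,0,0,-1],[0,0.002,-0.01,0,0,0,-1],[0,0.002,-0.01,0,0,0,-1],[0,0.002,-0.01,0,0,0,-1],[0,0.002,-0.01,0,0,0,-1],[0,0.002,-0.01,0,0,0,-1]]
  ]
}}

```text
time_s: 17.7
tool_pos: [0.5247, 0.3375, 0.0994]
tool_rot: [-180.0, -0.0, -6.2]
force: [0.1, -1.0, 0.0]
grip_width: 0.0851
```

```bash
python3 - <<'E'
from h import *
o=get_obs();print(o["grip_width"],o["force"],o["tool_pos"],o["tool_rot"])
plan(.5255,.3374,.062,-6.3)
E
```

```text
0.08513349214605855 [ 0.0518 -0.964   0.002 ] [0.5247 0.3375 0.0994] [-179.9959   -0.0076   -6.1937]
shift [0.0008 0.     0.0374] turn [-0.   -0.01  0.11]
```

Emit:
{"name": "arm_command", "arguments": {
  "targets": [
    [[0.001,0,0.02,0,0,0,-1],[0.001,0,0.03,0,0,0,-1],[0.001,0,0.037,0,0,0,-1],[0.001,0,0.037,0,0,0,-0.5],[0.001,0,0.037,0,0,0,1],[0.001,0,0.037,0,0,0,1],[0.001,0,0.037,0,0,0,1],[0.001,0,0.037,0,0,0,1],[0.001,0,0.037,0,0,0,1],[0.001,0,0.037,0,0,0,1]]
  ],
  "newtons": 15
}}

```text
time_s: 18.7
tool_pos: [0.5259, 0.3375, 0.0627]
tool_rot: [-180.0, -0.0, -6.2]
force: [0.5, -0.3, 0.0]
grip_width: 0.0493
```

```bash
python3 - <<'E'
from h import *
d=read_camera("scene"); o=get_obs(); print(o["grip_width"],o["tool_pos"])
i=d["img"][110:240,160:300,::-1]; cv2.imwrite("pics/s10.png",cv2.resize(i,None,fx=5,fy=5,interpolation=cv2.INTER_CUBIC))
E
```

```text
0.04940436837511631 [0.5259 0.3376 0.0627]
```

View pics/s10.png

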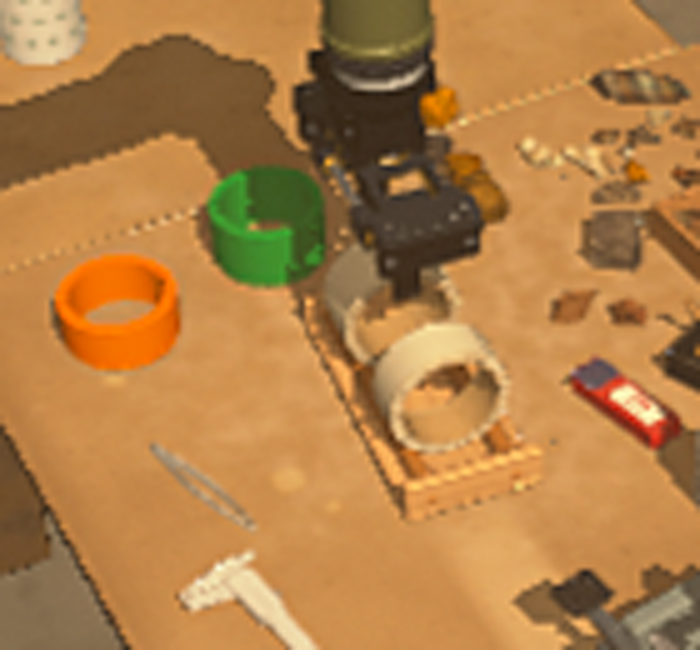

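Emit:
{"name": "arm_command", "arguments": {
  "targets": [
    [[0,0,0,0,0,0,1],[0,0,-0.01,0,0,0,1],[0,0,-0.03,0,0,0,1],[0,0,-0.06,0,0,0,1],[0,0,-0.1,0,0,0,1],[0,0,-0.14,0,0,0,1],[0,0,-0.17,0,0,0,1],[0,0,-0.19,0,0,0,1],[0,0,-0.19,0,0,0,1]]
  ],
  "newtons": 25
}}

```text
time_s: 19.65
tool_pos: [0.5272, 0.3381, 0.2564]
tool_rot: [-179.7, -0.3, -6.2]
force: [0.2, -0.1, -1.2]
grip_width: 0.0493
```

```bash
python3 - <<'E'
from h import *
o=get_obs();print(o["grip_width"],o["force"],o["tool_pos"],o["tool_rot"])
d=read_camera("wrist"); cv2.imwrite("pics/w11.png",d["img"][:,:,::-1])
plan(.5864,-.1554,.252,8.0)
E
```

```text
0.049326664235267055 [ 0.2464 -0.133  -1.1665] [0.5272 0.3381 0.2564] [-179.7388   -0.265    -6.2006]
shift [0.113  0.4836 0.0011] turn [ -0.1   -0.13 -14.2 ]
```

View pics/w11.png

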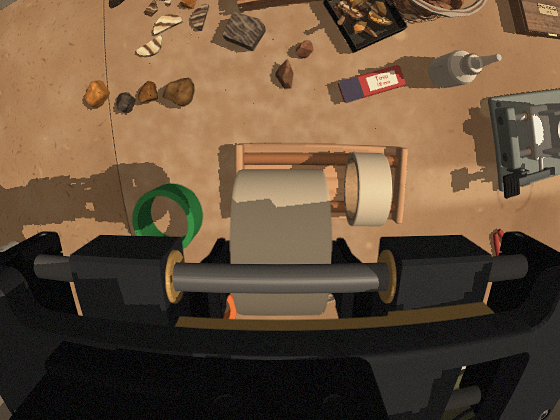

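Emit:
{"name": "arm_command", "arguments": {
  "targets": [
    [[0.01,0.04,0,0,0,-1,1],[0.02,0.09,0,0,0,-3,1],[0.033,0.14,0,0,0,-5,1],[0.045,0.19,0,0,0,-7,1],[0.056,0.24,0,0,0,-9,1],[0.068,0.29,0,0,0,-11,1],[0.08,0.34,0,0,0,-13,1],[0.091,0.39,0,0,0,-14.2,1],[0.102,0.435,0,0,0,-14.2,1],[0.113,0.4835,0,0,0,-14.2,1]]
  ]
}}

```text
time_s: 20.7
tool_pos: [0.5842, -0.1516, 0.2505]
tool_rot: [-179.9, 0.1, 8.0]
force: [1.0, 1.1, -0.8]
grip_width: 0.0494
```

Emit:
{"name": "arm_command", "arguments": {
  "targets": [
    [[0,0,0,0,0,0,1],[0,0,0,0,0,0,1],[0,0,0,0,0,0,1],[0,0,0,0,0,0,1]]
  ]
}}

```text
time_s: 21.1
tool_pos: [0.5852, -0.1478, 0.2515]
tool_rot: [-179.9, 0.1, 8.2]
force: [-0.3, 0.4, -1.3]
grip_width: 0.0493
```

```bash
python3 - <<'E'
from h import *
o=get_obs();print(o["grip_width"],o["force"],o["tool_pos"],o["tool_rot"])
d=read_camera("wrist"); cv2.imwrite("pics/w12.png",d["img"][:,:,::-1])
plan(.5864,-.1554,.14,8.0)
E
```

```text
0.04931507150545641 [-0.2811  0.3851 -1.2723] [ 0.5852 -0.1478  0.2515] [-179.931     0.0652    8.1956]
shift [0.0001 0.0076 0.1118] turn [-0.05  0.03  0.19]
```

View pics/w12.png

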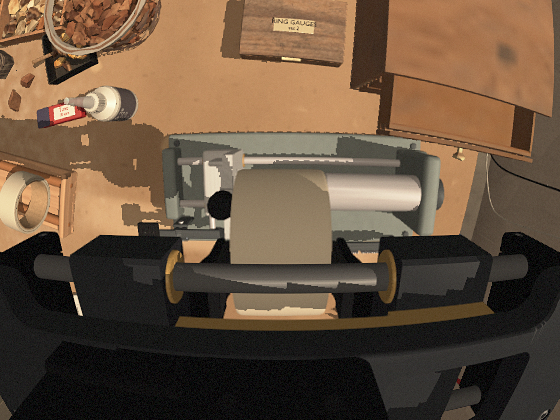

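Emit:
{"name": "arm_command", "arguments": {
  "targets": [
    [[0,0.0076,0,0,0,0.2,1],[0,0.0076,0,0,0,0.2,1],[0,0.0076,0.02,0,0,0.2,1],[0,0.0076,0.04,0,0,0.2,1],[0,0.0076,0.06,0,0,0.2,1],[0,0.0076,0.075,0,0,0.2,1],[0,0.0076,0.075,0,0,0.2,1]]
  ]
}}

```text
time_s: 21.85
tool_pos: [0.5848, -0.1572, 0.1752]
tool_rot: [-179.9, 0.2, 7.8]
force: [0.1, 1.2, -1.0]
grip_width: 0.0496
```

```bash
python3 - <<'E'
from h import *
o=get_obs();print(o["grip_width"],o["force"],o["tool_pos"],o["tool_rot"])
d=read_camera("wrist"); cv2.imwrite("pics/w13.png",d["img"][:,:,::-1])
P=wcloud(d); Q=P[100:250,100:500].reshape(-1,3); Q=Q[Q[:,0]<.66]
q=Q[(Q[:,2]>.158)&(Q[:,2]<.172)&(Q[:,1]>-.13)&(Q[:,1]<-.06)]; rect("knob",q); print(q.min(0),q.max(0))
plan(.5864,-.1554,.0927,8.0)
E
```

```text
0.04964965957096577 [ 0.1282  1.1621 -0.9662] [ 0.5848 -0.1572  0.1752] [-179.9375    0.2184    7.8097]
knob 973 [ 0.5817 -0.0972  0.1649] c [ 597.2 -111. ] [25.3 68.2] 49.51
[ 0.5668 -0.1297  0.158 ] [ 0.6263 -0.0831  0.171 ]
shift [ 0.001  -0.0019  0.084 ] turn [-0.02  0.09 -0.19]
```

View pics/w13.png

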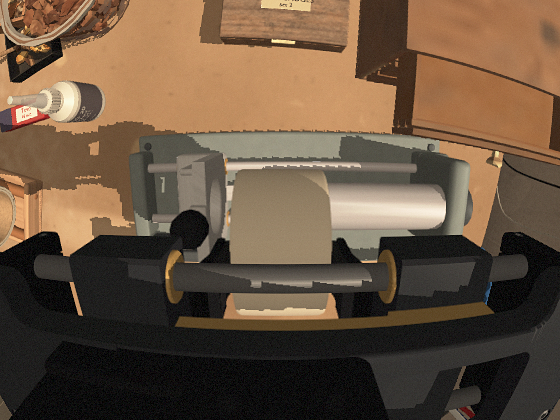

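Emit:
{"name": "arm_command", "arguments": {
  "targets": [
    [[0.001,-0.001,0,0,0,0,1],[0.001,-0.001,0.015,0,0,0,1],[0.001,-0.001,0.03,0,0,0,1],[0.001,-0.001,0.04,0,0,0,1],[0.001,-0.001,0.04,0,0,0,1]]
  ]
}}

```text
time_s: 22.4
tool_pos: [0.5855, -0.1561, 0.1349]
tool_rot: [-179.9, 0.2, 7.8]
force: [-0.4, -0.1, -1.1]
grip_width: 0.0492
```

Emit:
{"name": "arm_command", "arguments": {
  "targets": [
    [[0,0,0.01,0,0,0,1],[0,0,0.02,0,0,0,1],[0,0,0.03,0,0,0,1],[0,0,0.04,0,0,0,1],[0,0,0.042,0,0,0,1],[0,0,0.042,0,0,0,1]]
  ]
}}

```text
time_s: 23.0
tool_pos: [0.5868, -0.1565, 0.0948]
tool_rot: [-180.0, 0.1, 7.8]
force: [-1.2, 0.4, -1.1]
grip_width: 0.0492
```

```bash
python3 - <<'E'
from h import *
o=get_obs();print(o["grip_width"],o["force"],o["tool_pos"],o["tool_rot"])
d=read_camera("wrist"); cv2.imwrite("pics/w14.png",d["img"][:,:,::-1])
d=read_camera("scene"); cv2.imwrite("pics/s14.png",cv2.resize(d["img"][190:320,250:410,::-1],None,fx=4,fy=4,interpolation=cv2.INTER_CUBIC))
plan(.6069-.1392*.045,-.3010+.9903*.045,.0927,8.0)
E
```

```text
0.04924656432293469 [-1.1824  0.425  -1.1111] [ 0.5868 -0.1565  0.0948] [-179.9914    0.0524    7.8058]
shift [-0.0005  0.1006  0.003 ] turn [ 0.01 -0.04 -0.19]
```

View pics/w14.png

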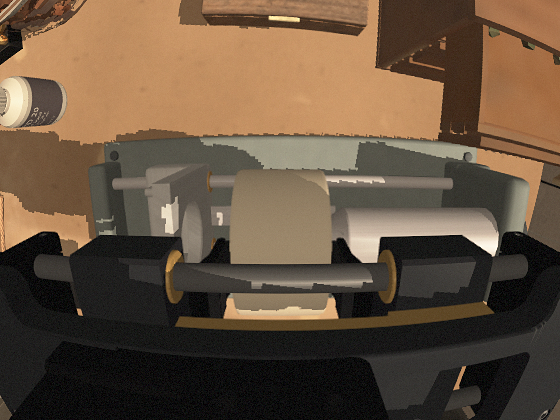

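View pics/s14.png

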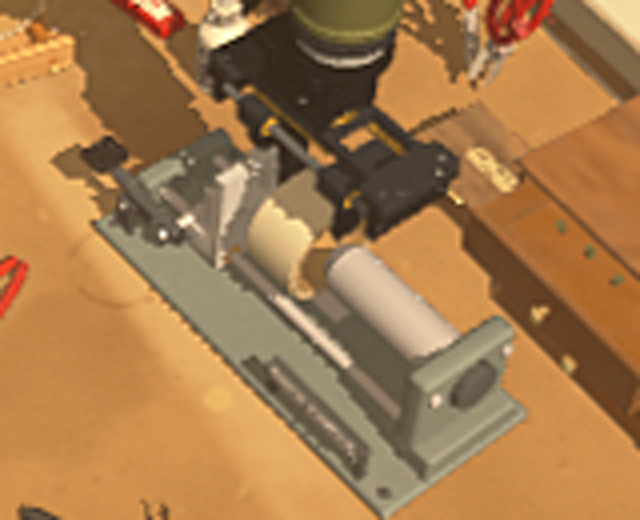

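Emit:
{"name": "arm_command", "arguments": {
  "targets": [
    [[0,0.01,0.002,0,0,-0.2,1],[0,0.02,0.002,0,0,-0.2,1],[0,0.03,0.002,0,0,-0.2,1],[0,0.045,0.002,0,0,-0.2,1],[0,0.06,0.002,0,0,-0.2,1],[0,0.075,0.002,0,0,-0.2,1],[0,0.09,0.002,0,0,-0.2,1],[-0.001,0.1,0.002,0,0,-0.2,1],[-0.001,0.1,0.002,0,0,-0.2,1],[-0.001,0.1,0.002,0,0,-0.2,1]]
  ]
}}

```text
time_s: 24.1
tool_pos: [0.5996, -0.2556, 0.0932]
tool_rot: [-180.0, 0.0, 8.0]
force: [1.5, 0.1, -0.7]
grip_width: 0.0494
```

```bash
python3 - <<'E'
from h import *
o=get_obs();print(o["grip_width"],o["force"],o["tool_pos"],o["tool_rot"])
d=read_camera("scene"); cv2.imwrite("pics/s15.png",cv2.resize(d["img"][190:320,250:410,::-1],None,fx=4,fy=4,interpolation=cv2.INTER_CUBIC))
plan(.6069-.1392*.045,-.3010+.9903*.045,.084,8.0)
E
```

```text
0.04938017649750882 [ 1.4987  0.1283 -0.6719] [ 0.5996 -0.2556  0.0932] [-179.9585    0.0114    7.9902]
shift [0.0006 0.0016 0.0092] turn [-0.05  0.    0.05]
```

View pics/s15.png

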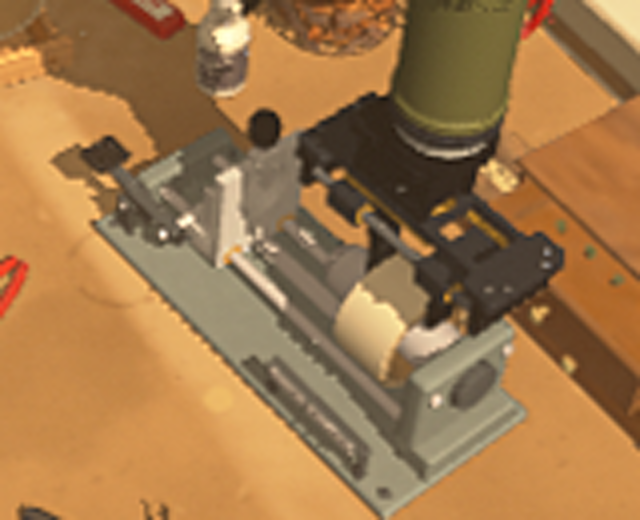

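Emit:
{"name": "arm_command", "arguments": {
  "targets": [
    [[0,0,0.004,0,0,0,1],[0,0,0.008,0,0,0,1],[0,0,0.011,0,0,0,1],[0,0,0.011,0,0,0,1],[0,0,0.011,0,0,0,1]]
  ]
}}

```text
time_s: 24.65
tool_pos: [0.6003, -0.2547, 0.0858]
tool_rot: [-179.9, -0.1, 8.1]
force: [-6.0, 4.2, 17.4]
grip_width: 0.0495
```

Emit:
{"name": "arm_command", "arguments": {
  "targets": [
    [[0,0,0,0,0,0,-0.31],[0,0,0,0,0,0,-0.31],[0,0,0,0,0,0,-0.31],[0,0,0,0,0,0,-0.31],[0,0,0,0,0,0,-0.31]]
  ]
}}

```text
time_s: 25.15
tool_pos: [0.6011, -0.2576, 0.0859]
tool_rot: [179.8, -0.2, 8.0]
force: [-3.1, -0.3, 14.0]
grip_width: 0.0566
```

```bash
python3 - <<'E'
from h import *
o=get_obs();print(o["grip_width"],o["force"],o["tool_pos"],o["tool_rot"])
d=read_camera("wrist"); cv2.imwrite("pics/w16.png",d["img"][:,:,::-1])
E
```

```text
0.05663844766177753 [-3.0829 -0.2506 14.0033] [ 0.6011 -0.2576  0.0859] [179.8191  -0.2286   8.0141]
```

View pics/w16.png

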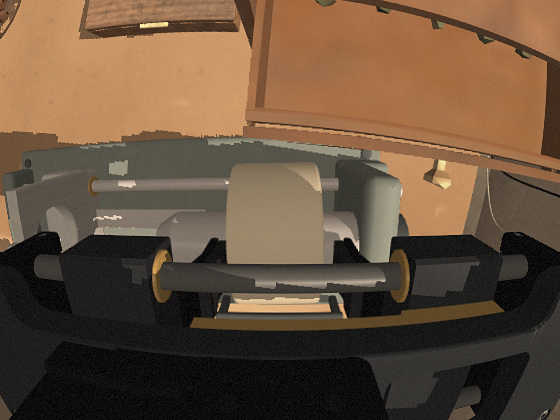

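Emit:
{"name": "arm_command", "arguments": {
  "targets": [
    [[0,0,-0.01,0,0,0,-0.31],[0,0,-0.02,0,0,0,-0.31],[0,0,-0.03,0,0,0,-0.4],[0,0,-0.05,0,0,0,-1],[0,0,-0.1,0,0,0,-1],[0,0,-0.15,0,0,0,-1],[0,0,-0.16,0,0,0,-1],[0,0,-0.16,0,0,0,-1],[0,0,-0.16,0,0,0,-1]]
  ]
}}

```text
time_s: 26.1
tool_pos: [0.5993, -0.2551, 0.2411]
tool_rot: [-179.9, 0.1, 8.0]
force: [-1.0, 0.1, -0.6]
grip_width: 0.0863
```

```bash
python3 - <<'E'
from h import *
o=get_obs();print(o["grip_width"],o["force"],o["tool_pos"],o["tool_rot"])
d=read_camera("wrist"); cv2.imwrite("pics/w17.png",d["img"][:,:,::-1])
P=wcloud(d); Q=P[60:260,150:450].reshape(-1,3); Q=Q[(Q[:,0]<.66)&(Q[:,1]>-.31)&(Q[:,1]<-.2)]
root=np.array([.6069,-.3010]); u=np.array([-.1392,.9903]); n=np.array([.9903,.1392])
q=Q[(Q[:,2]>.105)&(Q[:,2]<.14)]
s=(q[:,:2]-root)@u; l=(q[:,:2]-root)@n
m=(s>.005)
print("ztop",np.percentile(q[m,2],98),"s",np.percentile(s[m&(q[:,2]>.112)],[1,50,99]),"lat",np.percentile(l[m&(q[:,2]>.112)],[1,50,99])); rect("roll",q[m&(q[:,2]>.112)])
plan(.5145,.2356,.25,-6.3)
E
```

```text
0.08629941462576135 [-1.0364  0.0539 -0.5837] [ 0.5993 -0.2551  0.2411] [-179.9293    0.0794    8.0329]
ztop 0.11923732464723652 s [0.0215 0.0467 0.071 ] lat [-0.0218  0.0032  0.0249]
roll 2362 [ 0.6032 -0.2547  0.1165] c [ 602.2 -255. ] [49.5 50.5] 8.93
shift [-0.0151 -0.4975 -0.0088] turn [-0.08  0.17 14.33]
```

View pics/w17.png

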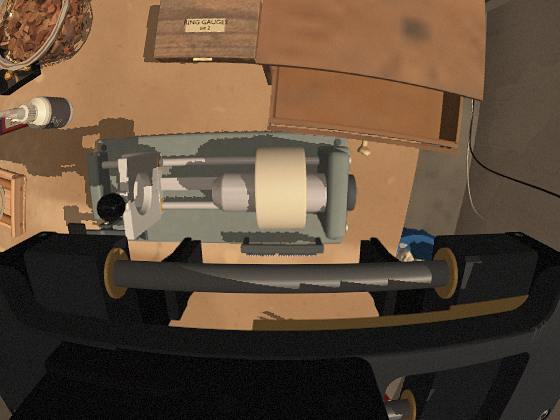

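```bash
cat >> h.py <<'E'
root=np.array([.6069,-.3010]); uu=np.array([-.1392,.9903]); nn=np.array([.9903,.1392])
def splan(s,z,lat=0.,yaw=8.0):
    p=root+s*uu+lat*nn; return plan(p[0],p[1],z,yaw)
def swhere():
    o=get_obs(); d=o["tool_pos"][:2]-root; print("s",d@uu,"lat",d@nn,"z",o["tool_pos"][2],"rot",o["tool_rot"],"F",o["force"],"w",o["grip_width"],"t",o["time_s"])
E
python3 - <<'E'
from h import *
swhere(); splan(.102,.089)
E
```

```text
s 0.04675286469642941 lat -0.0014936599808411822 z 0.24028111868417296 rot [-179.8991    0.1593    8.0282] F [-0.5473 -0.7121 -0.6867] w 0.0869881183976725 t 26.15
shift [ 0.0019 -0.055   0.1514] turn [-0.1   0.16  0.03]
```

Emit:
{"name": "arm_command", "arguments": {
  "targets": [
    [[0.001,-0.04,0,0,0,0,1],[0.001,-0.055,0.03,0,0,0,1],[0.001,-0.055,0.05,0,0,0,1],[0.001,-0.055,0.07,0,0,0,1],[0.001,-0.055,0.08,0,0,0,1],[0.001,-0.055,0.09,0,0,0,1],[0.001,-0.055,0.1,0,0,0,1],[0.001,-0.055,0.1,0,0,0,1],[0.001,-0.055,0.1,0,0,0,1],[0.001,-0.055,0.1,0,0,0,1]]
  ]
}}

```text
time_s: 27.15
tool_pos: [0.5936, -0.2015, 0.1432]
tool_rot: [180.0, -0.1, 8.0]
force: [-0.7, -0.1, 0.2]
grip_width: 0.0148
```

```bash
python3 - <<'E'
from h import *
swhere(); splan(.100,.089)
E
```

```text
s 0.10038927813069361 lat 0.000649808134468154 z 0.14316814388125781 rot [179.9735  -0.077    7.9997] F [-0.7223 -0.1107  0.2096] w 0.014827500725737417 t 27.15
shift [-0.0007  0.0004  0.0542] turn [ 0.03 -0.08 -0.  ]
```

Emit:
{"name": "arm_command", "arguments": {
  "targets": [
    [[0,0,0.02,0,0,0,1],[0,0,0.04,0,0,0,1],[0,0,0.053,0,0,0,1],[0,0,0.053,0,0,0,1],[0,0.006,0.053,0,0,0,1],[0,0.012,0.053,0,0,0,1],[0,0.018,0.053,0,0,0,1],[0,0.024,0.053,0,0,0,1],[0,0.03,0.053,0,0,0,1],[0,0.033,0.053,0,0,0,1]]
  ]
}}

```text
time_s: 28.15
tool_pos: [0.5982, -0.2343, 0.0898]
tool_rot: [-180.0, -0.1, 8.0]
force: [-0.2, 1.5, 2.3]
grip_width: 0.0004
```

```bash
python3 - <<'E'
from h import *
swhere()
d=read_camera("wrist"); cv2.imwrite("pics/w18.png",d["img"][:,:,::-1])
d=read_camera("scene"); cv2.imwrite("pics/s18.png",cv2.resize(d["img"][190:320,250:410,::-1],None,fx=4,fy=4,interpolation=cv2.INTER_CUBIC))
E
```

```text
s 0.06723356563516907 lat 0.0006437337774598295 z 0.08984924867762864 rot [-179.9938   -0.0632    7.988 ] F [-0.2195  1.5231  2.2646] w 0.00043999569962074344 t 28.15
```

View pics/w18.png

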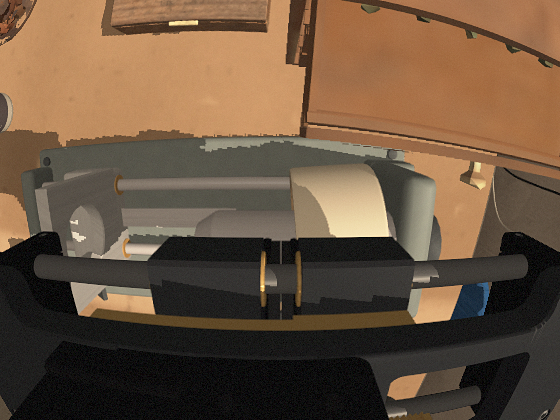

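View pics/s18.png

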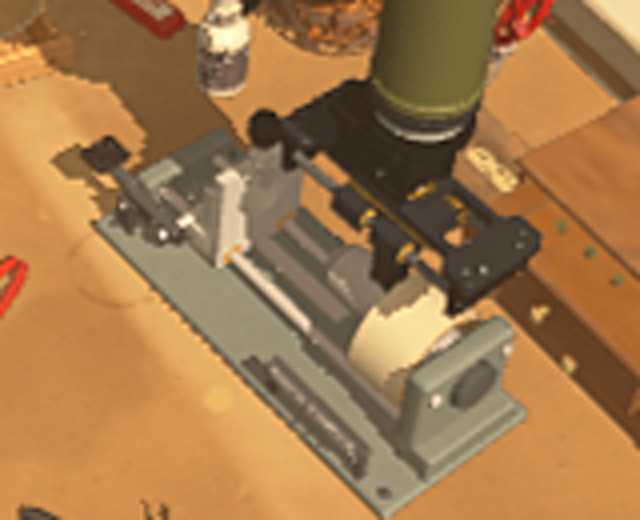

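Emit:
{"name": "arm_command", "arguments": {
  "targets": [
    [[0,-0.008,0,0,0,0,1],[0,-0.01,-0.03,0,0,0,0],[0,-0.01,-0.08,0,0,0,-1],[0,-0.01,-0.13,0,0,0,-1],[0,-0.01,-0.165,0,0,0,-1],[0,-0.01,-0.165,0,0,0,-1],[0,-0.01,-0.165,0,0,0,-1]]
  ]
}}

```text
time_s: 28.95
tool_pos: [0.5964, -0.2236, 0.2547]
tool_rot: [180.0, -0.1, 8.0]
force: [-0.6, 0.6, -0.8]
grip_width: 0.0407
```

```bash
cat >> h.py <<'E'
def rollsnow(name):
    d=read_camera("wrist"); cv2.imwrite(f"pics/{name}.png",d["img"][:,:,::-1])
    P=wcloud(d); Q=P[60:260,50:500].reshape(-1,3); d2=Q[:,:2]-root; s=d2@uu; l=d2@nn
    m=(s>.003)&(s<.15)&(abs(l)<.03)&(Q[:,2]>.112)&(Q[:,2]<.128); 
    h,_=np.histogram(s[m],np.arange(0,.155,.005)); print("s hist 5mm",h)
    for z0,z1 in ((.158,.172),): 
        k=(Q[:,2]>z0)&(Q[:,2]<z1)&(abs(l)<.02)&(s>.05)&(s<.26); print("knob s",np.median(s[k]) if k.any() else None)
    rect("rolls",Q[m])
E
python3 - <<'E'
from h import *
swhere(); rollsnow("w19")
plan(.5145,.2356,.25,-6.3)
E
```

```text
s 0.07815423966028813 lat 0.00033358976472958534 z 0.25469172180924887 rot [179.9943  -0.0575   8.0393] F [-0.6414  0.6374 -0.8187] w 0.04071505956581692 t 28.95
s hist 5mm [  0  90 203 198 205 212 211 219 216 210 218 100   0   0   0   0   0   0
   0   0   0   0   0   0   0   0   0   0   0   0]
knob s 0.20505426951521183
rolls 2082 [ 0.6048 -0.268   0.1163] c [ 603.3 -268.9] [50.8 50.2] 12.5
shift [-0.0163 -0.4656  0.0037] turn [-0.05  0.08 14.34]
```

View pics/w19.png

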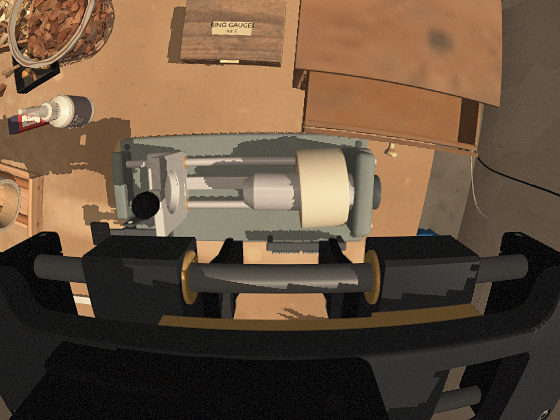

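Emit:
{"name": "arm_command", "arguments": {
  "targets": [
    [[0,-0.04,0,0,0,2,-1],[-0.003,-0.09,0,0,0,4,-1],[-0.005,-0.14,0,0,0,6,-1],[-0.007,-0.19,0,0,0,8,-1],[-0.009,-0.24,0,0,0,10,-1],[-0.011,-0.29,0,0,0,12,-1],[-0.012,-0.34,0,0,0,14.3,-1],[-0.014,-0.39,0.002,0,0,14.3,-1],[-0.015,-0.435,0.003,0,0,14.3,-1],[-0.016,-0.4656,0.003,0,0,14.3,-1]]
  ]
}}

```text
time_s: 30.0
tool_pos: [0.5125, 0.239, 0.2486]
tool_rot: [179.9, 0.2, -6.0]
force: [0.2, -0.5, -0.5]
grip_width: 0.0868
```

Emit:
{"name": "arm_command", "arguments": {
  "targets": [
    [[0,0,0,0,0,0,-1],[0,0,0,0,0,0,-1],[0,0,0,0,0,0,-1]]
  ]
}}

```text
time_s: 30.3
tool_pos: [0.5155, 0.233, 0.2503]
tool_rot: [179.9, 0.1, -6.4]
force: [-0.1, 0.3, 0.9]
grip_width: 0.0871
```

```bash
python3 - <<'E'
from h import *
o=get_obs();print(o["grip_width"],o["tool_pos"],o["tool_rot"])
d=read_camera("wrist"); cv2.imwrite("pics/w20.png",d["img"][:,:,::-1])
P=wcloud(d); Q=P[60:300,50:500].reshape(-1,3)
q=Q[(Q[:,2]>.09)&(Q[:,2]<.11)&(Q[:,1]>.17)&(Q[:,1]<.3)&(Q[:,0]<.6)&(Q[:,0]>.43)]; rect("N",q)
plan(.5145,.2356,.0625,-6.3)
E
```

```text
0.08708298366101185 [0.5155 0.233  0.2503] [179.8842   0.0641  -6.4055]
N 2135 [0.5163 0.2352 0.0998] c [513.9 235.4] [38.5 66.9] 83.6
shift [-0.0014 -0.0028  0.1882] turn [ 0.07  0.04 -0.15]
```

View pics/w20.png

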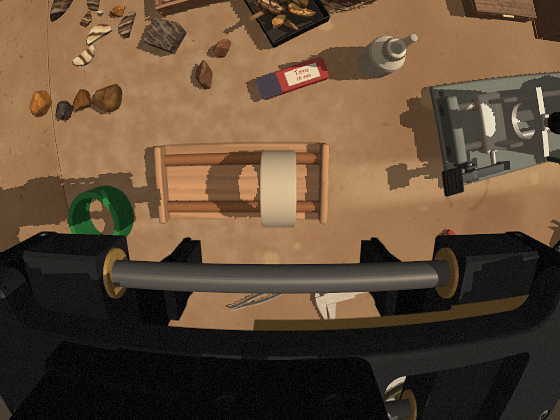

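Emit:
{"name": "arm_command", "arguments": {
  "targets": [
    [[-0.001,-0.003,0.03,0,0,0,-1],[-0.001,-0.003,0.08,0,0,0,-1],[-0.001,-0.003,0.12,0,0,0,-1],[-0.001,-0.003,0.15,0,0,0,-1],[-0.001,-0.003,0.17,0,0,0,-1],[-0.001,-0.003,0.1845,0,0,0,-1],[-0.001,-0.003,0.1845,0,0,0,-0.5],[-0.001,-0.003,0.1845,0,0,0,0.5],[-0.001,-0.003,0.1845,0,0,0,1],[-0.001,-0.003,0.1845,0,0,0,1]]
  ],
  "newtons": 15
}}

```text
time_s: 31.35
tool_pos: [0.5158, 0.2384, 0.0683]
tool_rot: [-179.9, -0.1, -6.3]
force: [-0.1, -0.2, -0.6]
grip_width: 0.063
```

Emit:
{"name": "arm_command", "arguments": {
  "targets": [
    [[0,0,0,0,0,0,1],[0,0,0,0,0,0,1],[0,0,0,0,0,0,1],[0,0,0,0,0,0,1],[0,0,0,0,0,0,1]]
  ]
}}

```text
time_s: 31.85
tool_pos: [0.515, 0.238, 0.0671]
tool_rot: [-180.0, -0.0, -6.3]
force: [-0.1, -1.2, 1.3]
grip_width: 0.0377
```

```bash
python3 - <<'E'
from h import *
o=get_obs();print(o["grip_width"],o["tool_pos"],o["tool_rot"],o["force"])
E
```

```text
0.03768092263793371 [0.515  0.238  0.0671] [-179.9914   -0.0142   -6.2882] [-0.0563 -1.1785  1.268 ]
```

Emit:
{"name": "arm_command", "arguments": {
  "targets": [
    [[0,0,0,0,0,0,1],[0,0,-0.01,0,0,0,1],[0,0,-0.03,0,0,0,1],[0,0,-0.06,0,0,0,1],[0,0,-0.1,0,0,0,1],[0,0,-0.14,0,0,0,1],[0,0,-0.17,0,0,0,1],[0,0,-0.19,0,0,0,1],[0,0,-0.19,0,0,0,1]]
  ],
  "newtons": 25
}}

```text
time_s: 32.75
tool_pos: [0.5165, 0.2386, 0.2605]
tool_rot: [-179.8, -0.3, -6.3]
force: [0.8, -0.6, -1.6]
grip_width: 0.0377
```

```bash
python3 - <<'E'
from h import *
o=get_obs();print(o["grip_width"],o["tool_pos"],o["tool_rot"],o["force"])
plan(*(root+.146*uu),.257,8.0,([.515,.238,.257],[180,0,-6.29]))
E
```

```text
0.03768822648374296 [0.5165 0.2386 0.2605] [-179.7643   -0.2784   -6.2999] [ 0.7947 -0.6015 -1.5573]
shift [0.1144 0.3842 0.    ] turn [  0.     0.   -14.29]
```

Emit:
{"name": "arm_command", "arguments": {
  "targets": [
    [[0.01,0.035,0,0,0,-2,1],[0.023,0.08,0,0,0,-4,1],[0.037,0.125,0,0,0,-6,1],[0.05,0.17,0,0,0,-8,1],[0.064,0.215,0,0,0,-10,1],[0.077,0.26,0,0,0,-12,1],[0.09,0.305,0,0,0,-14.3,1],[0.104,0.35,0,0,0,-14.3,1],[0.1144,0.384,0,0,0,-14.3,1],[0.1144,0.384,0,0,0,-14.3,1]]
  ]
}}

```text
time_s: 33.75
tool_pos: [0.5845, -0.164, 0.2554]
tool_rot: [179.8, 0.2, 7.4]
force: [-0.6, -1.0, -1.4]
grip_width: 0.0377
```

Emit:
{"name": "arm_command", "arguments": {
  "targets": [
    [[0,0,0,0,0,0,1],[0,0,0,0,0,0,1],[0,0,0,0,0,0,1]]
  ]
}}

```text
time_s: 34.05
tool_pos: [0.5866, -0.1541, 0.2563]
tool_rot: [-179.9, 0.0, 8.2]
force: [0.5, 0.2, -0.9]
grip_width: 0.0374
```

```bash
python3 - <<'E'
from h import *
swhere(); rollsnow("w21"); splan(.146,.099)
E
```

```text
s 0.14830274219355957 lat 0.00032374440247904125 z 0.25630123995711407 rot [-179.9303    0.032     8.1783] F [ 0.518   0.1507 -0.9372] w 0.03744436241982148 t 34.05
s hist 5mm [  0  59 164 170 177 182 174 179 191 185 188 135   0   0   0   0   0   0
   0   0   0   0   0   0   0   0   0   0   0   0]
knob s 0.20646794768792626
rolls 1804 [ 0.6051 -0.2669  0.1164] c [ 604.8 -268.5] [49.2 50.8] 12.84
shift [-0.0003  0.0022  0.1575] turn [-0.05  0.01  0.17]
```

View pics/w21.png

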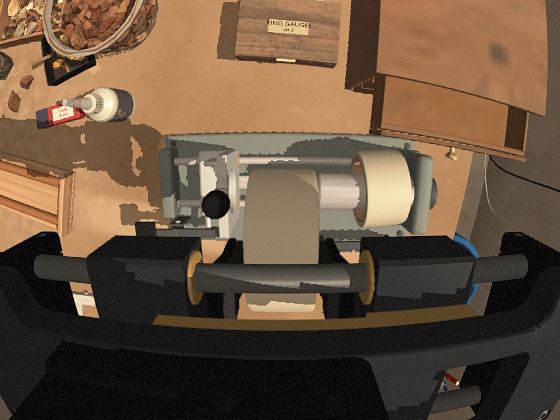

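```bash
cat >> h.py <<'E'
def rolltilt(smin,smax):
    d=read_camera("wrist"); P=wcloud(d); Q=P[60:260,50:540].reshape(-1,3); d2=Q[:,:2]-root; s=d2@uu; l=d2@nn
    m=(s>smin)&(s<smax)&(abs(l)<.035)&(Q[:,2]>.098)&(Q[:,2]<.128)
    R_=[]
    for a in np.arange(-.03,.031,.005):
        k=m&(abs(l-a)<.0025)&(abs(Q[:,2]-(.118-.045+np.sqrt(.045**2-min(abs(a),.044)**2)))<.006)
        if k.sum()>10: R_.append((a,s[k].min(),s[k].max()))
    R_=np.array(R_); print(R_)
    for i in (1,2): print("edge angle deg",np.degrees(np.arctan(np.polyfit(R_[:,0],R_[:,i],1)[0])))
E
python3 - <<'E'
from h import *
rolltilt(.003,.07)
E
```

```text
[[-0.03    0.0054  0.0555]
 [-0.025   0.0063  0.0559]
 [-0.02    0.0059  0.0562]
 [-0.015   0.0065  0.0563]
 [-0.01    0.0067  0.057 ]
 [-0.005   0.0065  0.0571]
 [ 0.      0.0078  0.0575]
 [ 0.005   0.0083  0.0578]
 [ 0.01    0.0086  0.0582]
 [ 0.015   0.0085  0.0586]
 [ 0.02    0.0096  0.0589]
 [ 0.025   0.0092  0.0593]
 [ 0.03    0.0099  0.0597]]
edge angle deg 4.248068868920259
edge angle deg 3.943944390427974
```

Emit:
{"name": "arm_command", "arguments": {
  "targets": [
    [[0,0.002,0,0,0,0.2,1],[0,0.002,0.03,0,0,0.2,1],[0,0.002,0.06,0,0,0.2,1],[0,0.002,0.085,0,0,0.2,1],[0,0.002,0.105,0,0,0.2,1],[0,0.002,0.12,0,0,0.2,1],[0,0.002,0.135,0,0,0.2,1],[0,0.002,0.15,0,0,0.2,1],[0,0.002,0.157,0,0,0.2,1],[0,0.002,0.157,0,0,0.2,1]]
  ]
}}

```text
time_s: 35.15
tool_pos: [0.5862, -0.158, 0.0989]
tool_rot: [-180.0, 0.1, 7.8]
force: [-0.3, -0.9, -2.0]
grip_width: 0.0381
```

```bash
python3 - <<'E'
from h import *
swhere(); splan(.099,.098)
E
```

```text
s 0.14445958781285956 lat -0.0006047968308673912 z 0.09885159021230672 rot [-179.9779    0.0933    7.8091] F [-0.2713 -0.9125 -2.0196] w 0.038098684507540385 t 35.15
shift [0.0008 0.0454 0.0008] turn [-0.02  0.09 -0.19]
```

Emit:
{"name": "arm_command", "arguments": {
  "targets": [
    [[0,0.008,0.001,0,0,-0.2,1],[0,0.016,0.001,0,0,-0.2,1],[0,0.024,0.001,0,0,-0.2,1],[0,0.032,0.001,0,0,-0.2,1],[0.001,0.04,0.001,0,0,-0.2,1],[0.001,0.045,0.001,0,0,-0.2,1],[0.001,0.045,0.001,0,0,-0.2,1],[0.001,0.045,0.001,0,0,-0.2,1]]
  ]
}}

```text
time_s: 35.95
tool_pos: [0.5939, -0.2026, 0.0988]
tool_rot: [-180.0, 0.0, 8.0]
force: [-1.0, -0.1, -1.4]
grip_width: 0.0374
```

```bash
python3 - <<'E'
from h import *
swhere(); 
d=read_camera("wrist"); cv2.imwrite("pics/w22.png",d["img"][:,:,::-1])
d=read_camera("scene"); cv2.imwrite("pics/s22.png",cv2.resize(d["img"][190:320,250:410,::-1],None,fx=4,fy=4,interpolation=cv2.INTER_CUBIC))
E
```

```text
s 0.09927544629455912 lat 0.0007919927933875187 z 0.09877052902842215 rot [-179.9804    0.0084    8.0033] F [-0.9728 -0.0529 -1.3832] w 0.03735628667489199 t 35.95
```

View pics/w22.png

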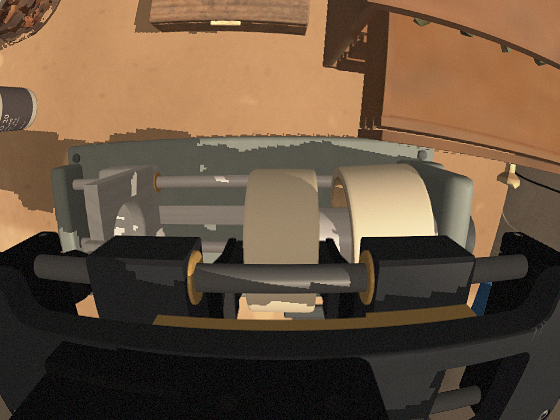

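View pics/s22.png

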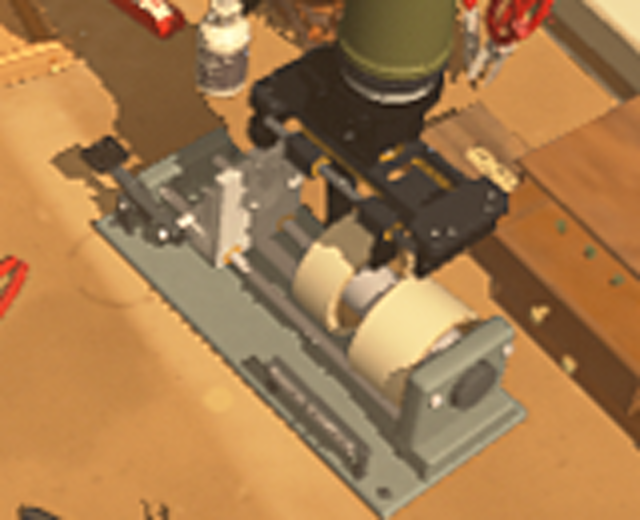

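Emit:
{"name": "arm_command", "arguments": {
  "targets": [
    [[0,0,0.004,0,0,0,1],[0,0,0.008,0,0,0,1],[0,0,0.01,0,0,0,1],[0,0,0.01,0,0,0,1],[0,0,0.01,0,0,0,-0.06],[0,0,0.01,0,0,0,-0.06],[0,0,0.01,0,0,0,-0.06],[0,0,0.01,0,0,0,-0.06]]
  ]
}}

```text
time_s: 36.85
tool_pos: [0.5941, -0.2028, 0.0892]
tool_rot: [180.0, -0.0, 8.0]
force: [-0.2, -0.3, 0.7]
grip_width: 0.0457
```

Emit:
{"name": "arm_command", "arguments": {
  "targets": [
    [[0,0,-0.006,0,0,0,-0.06],[0,0,-0.015,0,0,0,-0.06],[0,0,-0.03,0,0,0,-0.06],[0,0,-0.06,0,0,0,-0.5],[0,0,-0.11,0,0,0,-0.5],[0,0,-0.15,0,0,0,-0.5],[0,0,-0.16,0,0,0,-0.5],[0,0,-0.16,0,0,0,-0.5]]
  ]
}}

```text
time_s: 37.65
tool_pos: [0.5951, -0.2035, 0.2522]
tool_rot: [179.9, -0.3, 8.0]
force: [-0.7, 0.2, -0.4]
grip_width: 0.0646
```

```bash
python3 - <<'E'
from h import *
swhere(); rollsnow("w23"); rolltilt(.003,.068); rolltilt(.072,.14)
E
```

```text
s 0.09818733393098263 lat 0.0019025005328679075 z 0.2522241079817837 rot [179.9085  -0.3023   7.9933] F [-0.7467  0.1583 -0.3966] w 0.06455011927940878 t 37.65
s hist 5mm [  0  87 193 196 198 208 195 207 207 212 215 114   0   0   0  33 210 210
 187 210 218 221 216 120   0   0   0   0   0   0]
knob s 0.20543254349975726
rolls 3657 [ 0.5991 -0.2392  0.1163] c [ 598.  -238.7] [ 50.1 111.8] 11.94
[[-0.03    0.0063  0.0551]
 [-0.025   0.005   0.0555]
 [-0.02    0.006   0.0558]
 [-0.015   0.0065  0.056 ]
 [-0.01    0.0061  0.0564]
 [-0.005   0.0068  0.0568]
 [ 0.      0.0074  0.0575]
 [ 0.005   0.0075  0.0576]
 [ 0.01    0.0077  0.0579]
 [ 0.015   0.0088  0.0585]
 [ 0.02    0.0099  0.0588]
 [ 0.025   0.0098  0.0591]
 [ 0.03    0.0101  0.0591]]
edge angle deg 4.609807245599972
edge angle deg 4.097916228523636
[[-0.03    0.0798  0.1176]
 [-0.025   0.0799  0.1174]
 [-0.02    0.0802  0.1172]
 [-0.015   0.0792  0.1171]
 [-0.01    0.0793  0.1169]
 [-0.005   0.0795  0.1168]
 [ 0.      0.0797  0.1177]
 [ 0.005   0.0797  0.1177]
 [ 0.01    0.0797  0.1177]
 [ 0.015   0.0796  0.1167]
 [ 0.02    0.0795  0.1168]
 [ 0.025   0.0793  0.117 ]
 [ 0.03    0.0802  0.1172]]
edge angle deg -0.07852472532627126
edge angle deg -0.2583929577695524
```

View pics/w23.png

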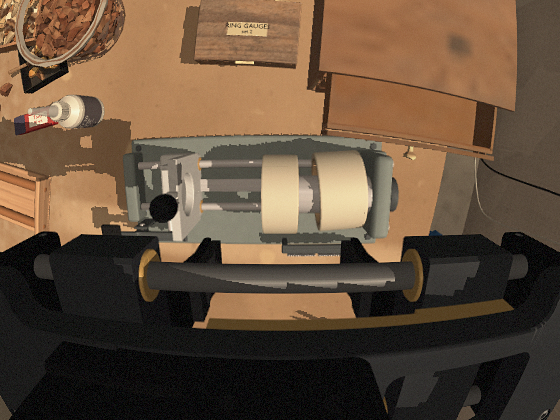

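```bash
python3 - <<'E'
from h import *
d=read_camera("wrist"); P=wcloud(d); Q=P[60:260,50:500].reshape(-1,3)
for a,b in ((.06,.075),):
    q=Q[(Q[:,2]>a)&(Q[:,2]<b)&(Q[:,1]>-.02)&(Q[:,1]<.04)&(Q[:,0]<.54)&(Q[:,0]>.46)]
    d2=q[:,:2]-root; s=d2@uu;l=d2@nn
    h,e=np.histogram(s,np.arange(.26,.37,.004)); print(h,e[:2]); 
    for s0 in np.arange(.28,.35,.006):
        k=abs(s-s0)<.003
        if k.sum()>3: print(round(s0,3),k.sum(),l[k].min(),l[k].max(),q[k,2].mean())
plan(.502,.010,.2,8.0)
E
```

```text
[ 0  0  0  0  0  0  0  0  8  9 10  7 35 38 26 35 28 32 26 12  0  0  0  0
  0  0  0] [0.26  0.264]
0.292 6 -0.060966791687009476 -0.05557047284613083 0.0609100316956934
0.298 15 -0.06139862568553107 -0.055703069472746794 0.06067247409208782
0.304 12 -0.06005079110488106 -0.05577547901010885 0.060756049284560576
0.31 50 -0.06031537342121639 -0.04383749546519821 0.06455702827384598
0.316 42 -0.05835684358091592 -0.0435738788115102 0.06651572562999204
0.322 45 -0.05885845395839067 -0.04379070756674065 0.06631166197058037
0.328 49 -0.05872047644913776 -0.04396640765208248 0.0661820067573069
0.334 40 -0.058960880989285036 -0.04366924631401421 0.06642522086799048
0.34 7 -0.05913230846343929 -0.04552283464515952 0.06547645124813926
shift [-0.0604 -0.2227  0.0476] turn [-0.07  0.15  0.02]
```

Emit:
{"name": "arm_command", "arguments": {
  "targets": [
    [[-0.005,-0.04,0,0,0,0,1],[-0.015,-0.08,0,0,0,0,1],[-0.03,-0.12,0,0,0,0,1],[-0.045,-0.16,0.01,0,0,0,1],[-0.055,-0.2,0.03,0,0,0,1],[-0.06,-0.2245,0.047,0,0,0,1],[-0.06,-0.2245,0.047,0,0,0,1],[-0.06,-0.2245,0.047,0,0,0,1],[-0.06,-0.2245,0.047,0,0,0,1]]
  ]
}}

```text
time_s: 38.75
tool_pos: [0.5037, 0.0097, 0.202]
tool_rot: [179.9, -0.0, 7.9]
force: [-0.0, -0.1, -0.1]
grip_width: 0.0037
```

```bash
python3 - <<'E'
from h import *
swhere(); plan(.502,.0115,.057,8.0)
d=read_camera("wrist"); cv2.imwrite("pics/w24.png",d["img"][:,:,::-1])
E
```

```text
s 0.32208581712489787 lat -0.05896714238942615 z 0.20202138124845614 rot [179.9479  -0.0156   7.8888] F [-0.0296 -0.0578 -0.1439] w 0.0036842396336557977 t 38.75
shift [-0.0015 -0.0021  0.145 ] turn [ 0.05 -0.02 -0.11]
```

View pics/w24.png

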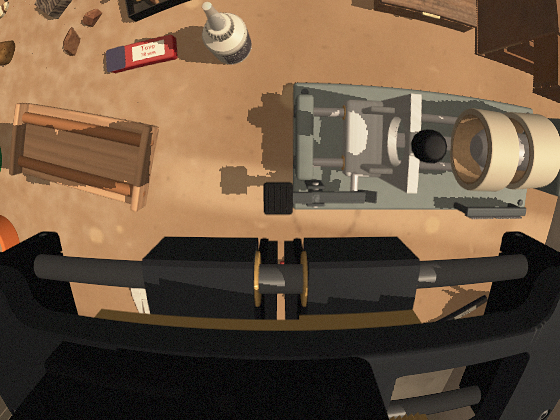

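```bash
python3 - <<'E'
from h import *
d=read_camera("wrist"); print(wpt(d,278,198.5,.067), wpt(d,264,183,.067), wpt(d,292,214,.067))
E
```

```text
[0.5019 0.0114 0.067 ] [0.5158 0.0274 0.067 ] [ 0.4878 -0.005   0.067 ]
```

Tab at (278,198) gives (0.502, 0.0114), which matches. Descending to just above it.

Emit:
{"name": "arm_command", "arguments": {
  "targets": [
    [[-0.0015,-0.002,0.04,0,0,0,1],[-0.0015,-0.002,0.08,0,0,0,1],[-0.0015,-0.002,0.11,0,0,0,1],[-0.0015,-0.002,0.135,0,0,0,1],[-0.0015,-0.002,0.145,0,0,0,1],[-0.0015,-0.002,0.145,0,0,0,1],[-0.0015,-0.002,0.145,0,0,0,1]]
  ]
}}

```text
time_s: 39.55
tool_pos: [0.5027, 0.0127, 0.0581]
tool_rot: [180.0, -0.1, 8.0]
force: [0.6, 1.3, 0.4]
grip_width: 0.0004
```

Emit:
{"name": "arm_command", "arguments": {
  "targets": [
    [[0,0,0.004,0,0,0,1],[0,0,0.008,0,0,0,1],[0,0,0.012,0,0,0,1],[0,0,0.014,0,0,0,1],[0,0,0.014,0,0,0,1]]
  ]
}}

```text
time_s: 40.05
tool_pos: [0.5014, 0.0132, 0.0428]
tool_rot: [-180.0, 0.0, 8.0]
force: [-0.2, -0.4, -0.1]
grip_width: 0.0005
```

Emit:
{"name": "arm_command", "arguments": {
  "targets": [
    [[0,0,0.003,0,0,0,1],[0,0,0.006,0,0,0,1],[0,0,0.008,0,0,0,1],[0,0,0.008,0,0,0,1]]
  ]
}}

```text
time_s: 40.45
tool_pos: [0.5017, 0.0152, 0.0351]
tool_rot: [-179.9, -0.0, 8.1]
force: [-1.6, 5.8, 5.0]
grip_width: 0.0008
```

```bash
python3 - <<'E'
from h import *
swhere()
d=read_camera("wrist"); cv2.imwrite("pics/w25.png",d["img"][:,:,::-1])
E
```

```text
s 0.32781668228478267 lat -0.06011729252413595 z 0.035110575631755285 rot [-179.8543   -0.049     8.075 ] F [-1.5845  5.7576  4.9913] w 0.0007510031022291655 t 40.45
```

View pics/w25.png

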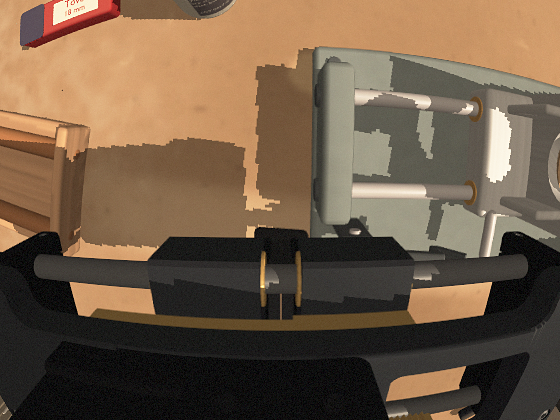

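```bash
python3 - <<'E'
from h import *
d=read_camera("scene"); cv2.imwrite("pics/s26.png",cv2.resize(d["img"][190:320,250:410,::-1],None,fx=4,fy=4,interpolation=cv2.INTER_CUBIC))
swhere()
E
```

```text
s 0.3277615266732662 lat -0.060108194396656094 z 0.035256968285890145 rot [-179.8575   -0.0493    8.0763] F [-0.4606  5.1097  5.1236] w 0.00041192798545535445 t 40.55
```

View pics/s26.png

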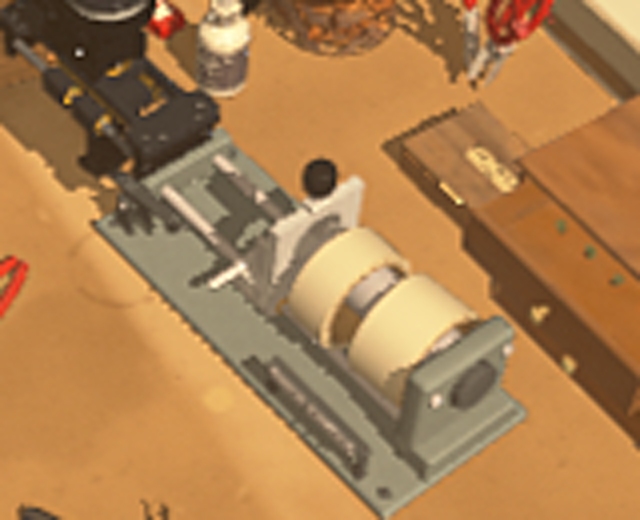

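The tailstock has let go and is closing. Waiting briefly, then lifting off.

Emit:
{"name": "arm_command", "arguments": {
  "targets": [
    [[0,0,0,0,0,0,1],[0,0,0,0,0,0,1],[0,0,0,0,0,0,1],[0,0,0,0,0,0,1],[0,0,-0.02,0,0,0,1],[0,0,-0.05,0,0,0,1],[0,0,-0.1,0,0,0,1],[0,0,-0.15,0,0,0,1],[0,0,-0.2,0,0,0,1],[0,0,-0.2,0,0,0,1]]
  ]
}}

```text
time_s: 41.55
tool_pos: [0.5057, 0.0126, 0.2416]
tool_rot: [-179.9, -0.7, 8.0]
force: [0.1, 0.0, 0.3]
grip_width: 0.0004
```

```bash
python3 - <<'E'
from h import *
swhere(); splan(.12,.27)
d=read_camera("wrist"); cv2.imwrite("pics/w27.png",d["img"][:,:,::-1])
d=read_camera("scene"); cv2.imwrite("pics/s27.png",cv2.resize(d["img"][190:320,250:410,::-1],None,fx=4,fy=4,interpolation=cv2.INTER_CUBIC))
E
```

```text
s 0.3246061384303642 lat -0.05656354957690306 z 0.24159678244514787 rot [-179.9458   -0.7157    7.9679] F [0.0678 0.0158 0.2986] w 0.0004264917732642711 t 41.55
shift [ 0.057   0.2045 -0.0279] turn [-0.05 -0.72 -0.03]
```

View pics/s27.png

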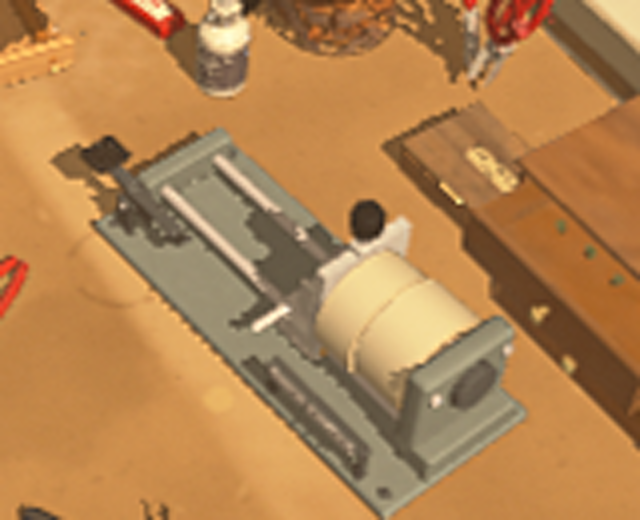

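Both rolls look clamped. Checking from above the stand.

Emit:
{"name": "arm_command", "arguments": {
  "targets": [
    [[0.01,0.04,-0.02,0,0,0,1],[0.02,0.08,-0.03,0,0,0,1],[0.035,0.12,-0.03,0,0,0,1],[0.045,0.16,-0.03,0,0,0,1],[0.057,0.2,-0.03,0,0,0,1],[0.057,0.2,-0.03,0,0,0,1],[0.057,0.2,-0.03,0,0,0,1],[0.057,0.2,-0.03,0,0,0,1]]
  ]
}}

```text
time_s: 42.45
tool_pos: [0.5851, -0.1758, 0.2634]
tool_rot: [-179.9, 0.1, 8.1]
force: [-0.2, 0.4, 0.7]
grip_width: 0.0005
```

```bash
python3 - <<'E'
from h import *
swhere(); rollsnow("w28"); rolltilt(.0,.1)
d=read_camera("wrist"); P=wcloud(d); Q=P[60:260,50:500].reshape(-1,3); dd=Q[:,:2]-root; s=dd@uu;l=dd@nn
k=(Q[:,2]>.158)&(Q[:,2]<.172)&(abs(l)<.02)&(s>.05)&(s<.26); print("knob",s[k].mean(),"joint ~",s[k].mean()-.075)
k=(Q[:,2]>.06)&(Q[:,2]<.075)&(s>.3)&(s<.35)&(l<-.03)&(l>-.08); print("tab z",np.median(Q[k,2]),k.sum())
E
```

```text
s 0.12699627035674155 lat -0.004127748826302568 z 0.26335804507301713 rot [-179.9258    0.1292    8.0641] F [-0.1939  0.4405  0.7176] w 0.0005162604854820511 t 42.45
s hist 5mm [ 64 180 188 182 180 193 192 189 187 196 194 186 193 205 193 119  82  85
 131 108   5   0   0   0   0   0   0   0   0   0]
knob s 0.09484810457649487
rolls 3252 [ 0.6019 -0.2538  0.117 ] c [ 599.7 -249.5] [59.8 98.1] 8.18
[[-0.03    0.0003  0.0983]
 [-0.025   0.0006  0.0982]
 [-0.02    0.001   0.0981]
 [-0.015   0.0004  0.0767]
 [-0.01    0.0005  0.0749]
 [-0.005   0.0003  0.0753]
 [ 0.      0.0003  0.0798]
 [ 0.005   0.0006  0.086 ]
 [ 0.01    0.0007  0.098 ]
 [ 0.015   0.0005  0.098 ]
 [ 0.02    0.0003  0.0979]
 [ 0.025   0.0005  0.098 ]
 [ 0.03    0.0002  0.0978]]
edge angle deg -0.1372202907865133
edge angle deg 7.268190027598254
knob 0.0947467599001931 joint ~ 0.019746759900193103
tab z 0.06627638101563155 519
```

View pics/w28.png

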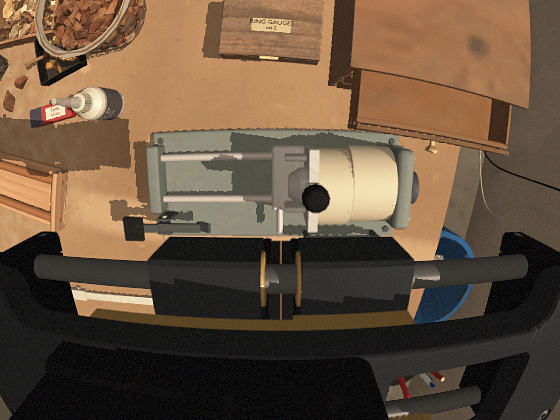

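The wide roll is against the headstock, the narrow roll is against it, and the plate has closed on both. The joint reads about 0.0197, the tab is back at 0.066, and the robot touches nothing. Handing in.

```bash
python3 - <<'E'
from h import *
print(sign_off())
E
```

```text
the job is handed in; nothing more can be done
None
```

I handed the job in at about 42.5 s: both rolls are on the spindle, and the tailstock has closed on them. sign_off() gave no verdict, so this rests on my own camera checks.

**What I did:**
- **Tailstock:** I pulled it back until the catch held it, with about 0.133 m of travel. It stayed there when let go.
- **Wide roll:** I hung it on the spindle and pushed it inward with the closed fingers to make room for the narrow one.
- **Narrow roll:** I hung it outside the wide one with its centre 98 mm from the stop face.
- **Catch:** I pressed the tab, the spring closed the tailstock, and I moved the arm clear.

**Last checks:**
- **Rolls:** they stand as one block against the headstock, square to it within about 0.2°. I measured no separate edge for the narrow roll. The seam between the two shows in the picture.
- **Tailstock joint:** about 0.0197, inside the required 0.012 to 0.026.
- **Catch tab:** back at its rest height, 0.066 m.
- **Contact:** the robot touches nothing, and the force on the tool was close to zero.

**What went wrong or disagreed:**
- **Fingertips:** the real tips sit about 23 to 27 mm above the reported TCP. Because of this the first knob pull and the first roll grip closed on nothing; I corrected the height after that.
- **Spindle contact:** while I lowered the wide roll, the fingertips rested on the spindle with about 17 N, within the limit.
- **Wide roll angle:** after the push it stood about 4° (0.07 rad) askew, under the 0.12 rad limit. The closing tailstock squared it.
- **Last edge fit:** one fit printed 7°, but the tailstock plate and knob were in its window, so I disregarded it.

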